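# Level the wax-casting deck and refit its slats

### The job

Get the wax-casting deck ready for use: stand whatever bottles were left inside its open frame upright on the free bench clear of the deck. Back off the hexagonal lock nut before turning the square-headed screw above it (turned against a tight nut it would strip its thread), turn the screw until the front rest bar is level (its top flush with the tops of the side rails), and do the nut up tight again with the bar still level. Fit every loose slat in the deck, side by side: tongue angled down into the groove of the back rail, then lowered flat onto the rest bar behind its lip.

Things in the scene. Friction and masses are not known exactly. Their poses are not given: they have to be found in the camera images.
- deck: aluminium frame fixed to the bench. Origin on the bench, mid slat bay; +x towards the back rail (away from the robot), z up. Side rails: y = 87 to 97 mm either side, x = -83 to 75, tops 40 mm high. Back rail: x = 75 to 107, 61 mm high. The bay between is open to the bench and holds 3 slats side by side, 58 mm apart, with play; seated, a slat's origin is at x = 0 to 3, z = 40 mm
- groove_mouth (a point): middle of the mouth of the groove in the back rail, at its floor's height (deck frame 78, 0, 40 mm). The groove opens to -x, is 15 mm deep, 11 mm high and runs over y = -87 to 87 mm; its floor starts 3 mm before the mouth, as a sill
- bar_top (a point): top of the steel rest bar at deck x = -60, y = 0 mm (40 mm high when level). The bar spans the frame over x = -45 to -83 mm; a lip at x = -75 to -83 stands 7.5 mm above its top. A lug of the bar's height, 56 mm wide, runs from it to x = -168 mm and carries nut and screw
- rest_bar (a joint): height of the rest bar's top above level in m: 0 = flush with the side rails' tops and the groove's floor; starts 6 to 10 mm low; moved only by the screw
- adjuster (a joint): angle of the adjusting screw in rad; grows clockwise seen from above; each radian raises the bar 1.9 mm (12 mm a turn); the bar is level at 0; stops at -6.0 and 2.6. About 0.2 N m turns it. The tight nut jams its thread, so it must not be turned (faster than 0.3 rad/s) while the nut is below 0.3 rad. It does not rise or sink itself
- screw_head (a point): centre of the screw's square head, 24 x 24 mm, 28 mm tall (62 to 90 mm above the bench), at deck x = -140, y = 0 mm, the highest part on the lug. Its flats face the point's x and y axes; z is the screw's axis
- lock_nut (a joint): angle of the lock nut in rad: 0 = tight against its stop, grows as it is loosened (counter-clockwise from above), up to 1.9. Below 0.3 it jams the screw; tight below 0.12, backed off above 0.45. Turns stiffly (0.15 N m) and stays where left
- nut_centre (a point): centre of the hexagonal lock nut, 46 mm across flats, 16 mm tall, lying on the lug (its underside 8 mm below this point; it rises with the bar), on the screw's axis. The square head above it fits between fingers that grip the nut. One pair of flats faces the point's y axis, the others at 60 degrees to it
- slat_1: pale wooden slat (2 or 3 alike): body 150 (x) x 50 (y) x 12 mm, a tongue at its +x end (12 long, 48 wide, 6 thick, flush with the underside), a pull rib 70 (x) x 12 (y) mm on the middle of its top, rib top 36 mm above the underside. Origin: centre of the body's underside (less tongue), z up. 0.15 kg. Starts flat on the bench, rib up, tongue away from the robot, yaw within 0.2. None if absent
- slat_2: pale wooden slat: body 150 (x) x 50 (y) x 12 mm, a tongue at its +x end (12 long, 48 wide, 6 thick, flush with the underside), a pull rib 70 (x) x 12 (y) mm on the middle of its top, rib top 36 mm above the underside. Origin: centre of the body's underside (less tongue), z up. 0.15 kg. Starts flat on the bench, rib up, tongue away from the robot, yaw within 0.2. None if absent
- slat_3: pale wooden slat: body 150 (x) x 50 (y) x 12 mm, a tongue at its +x end (12 long, 48 wide, 6 thick, flush with the underside), a pull rib 70 (x) x 12 (y) mm on the middle of its top, rib top 36 mm above the underside. Origin: centre of the body's underside (less tongue), z up. 0.15 kg. Starts flat on the bench, rib up, tongue away from the robot, yaw within 0.2. None if absent
- bottle_salt: white-capped clear reagent bottle, 56 mm across, 102 mm tall (body cylindrical to about 80 mm), 0.26 kg, loose, upright in the deck's bay at the start. Origin: centre of its base, z up. One or both bottles are there; None if absent
- bottle_amber: black-capped brown reagent bottle, 62 mm across, 124 mm tall (body cylindrical to about 85 mm), 0.34 kg, loose, upright in the deck's bay at the start. Origin: centre of its base, z up. None if absent
- hotplate: hot plate, fixed, not in use: 222 (x) x 212 (y) mm, 81 mm high, knob 20 mm further to -x. Origin under its centre. Also fixed: a spatula at the near edge in front of the deck; wax, boxes, glass, tins beyond x = 0.60 m; the hood's post (x over 0.69, y 0.09 to 0.14) and front bar (x 0.69, y under 0.04, 0.46 m up). Bench edges: near x = 0.33, left y = 0.46 m

How it is judged:
By the outcome, as a careful person would: the job done as asked, in the order asked, and still so for the second after the job is handed in, with the robot touching nothing.
Of bottle_salt, bottle_amber only 1 to 2 are there at a start; the rules pass over those that are not, and their reading is None.
Of slat_1, slat_2, slat_3 only 2 to 3 are there at a start; the rules pass over those that are not, and their reading is None.
At some moment in a run one of slat_1, slat_2, slat_3 may be knocked a few centimetres aside while the robot is not near it.
It also fails if it takes over 210 s, if anything falls off the work surface, if the arm or the gripper's body presses on something with over 40 N, if the wrist force passes 120 N, or if a joint passes its speed limit or range.

### The arm

A 6-joint arm with a two-finger parallel gripper is mounted at the origin on a cart in front of the work surface, level with it; the furniture and walls round the work are solid. World frame = base frame: x ahead of the robot, y to its left, z up, the work surface at z = 0. Lengths are in m, angles in rad, forces in N, time in s.
With the tool pointing down it reaches from about 0.425 to 0.95 m from the base axis. Payload 3.5 kg.
Tool frame: the origin (TCP) lies on the centre line of the jaws, within the pads' length; the fingertips stand env.finger_overhang ahead of it and the grasp point (between the pads) lies 11 mm behind it (env.finger_overhang is the distance from the TCP to the fingertips, in m); z points along the fingers, y is the line along which they close (so a half turn about z gives the same grasp; the last joint's range is limited). The gripper opens to 85 mm and grips with 20 to 120 N. Pads are 22 mm wide; open, the fingers measure 114 mm over their backs; the gripper's body (76 mm by 85 mm) begins 54 mm behind the grasp point. The pads swing forward as they close: fully open they stand 13 mm farther back than shut.
Start: joints at [1.136, 0.286, 1.577, -0, 1.279, -0.15], TCP at [0.19, 0.648, 0.239] pointing down, gripper open.
Joint ranges: [-2.77, 2.77], [-0.9, 2.22], [0.21, 2.48], [-1.53, 4.67], [0.24, 2.81], [-2.84, 2.84]. Speed limits (rad/s): [2.79, 2.79, 3.14, 3.14, 3.14, 3.14].

### API

Orientations are given as a unit quaternion [x, y, z, w].
In Python, from bench import env gives the robot as it stands.
- The arm moves only by the tool servo_tool, never from a script. Its argument "series" is a list of rows, each an object of numbers: "x", "y", "z": the shift along the world's x, y, z as a fraction of full scale; "ax", "ay", "az": the turn, a rotation vector about the world's x, y, z as a fraction of full scale. A call has 1 to 12 rows; each row is the pose to reach, as a shift and turn from the pose commanded when the call began; what a row does not reach only later rows make up. Full scale, the value 1, is 0.3 m for a shift and 30 degrees for a turn. A row lasts 1/12 s, in which the tool goes at most 41.7 mm and 7.16 degrees, less where a joint would pass 70% of its speed; a pose out of reach is approached as far as the arm can. A call with a number of a shift or a turn outside -1 to 1 is refused whole. A call with a gripper value outside its range is refused whole. "hand" is the finger opening in mm, from 0 to 85.4, set as the call begins (left out, the last holds). The fingers move at their own pace and stop on an object; "squeeze" is the grip in N (left out, the last holds). Time passes only in rows, so rows that repeat a pose let the fingers close. It gives the time, the measured TCP pose, the force, the opening and the grip force at its end, in the units of the state.
- env.observe(): the state, without advancing time (a new reading comes with each control period).
- env.get_image(name): name is "scene" or "top" or "wrist"; returns a dict with "img" (384x512x3 uint8, blue, green, red), "fx", "fy", "cx", "cy" (pixels), "R" (3x3) and "t" (3): a world point X has camera coordinates R X + t. Camera axes: x right, y down, z forward; pixel columns grow to the right and rows downward; lengths in m; the calibration is good to about 2 mm. A picture is of the moment at which its call begins. There is no depth.
- env.finish_job(): hands the job in; it is judged then, once.
Trained networks look in the newest picture that a camera, given by its name, has taken for a name from the list of things; names that differ only in an ending like _2 or _b are one class to them, and where a whole thing is asked for, a point or a joint stands for the part that bears it (a point fixed in the world has none). Each returns a list of dicts, best first, with "score" (0 to 1); they miss things now and then, are a little off and sometimes report something else, mostly with a low value. They report only what shows in the picture. A call takes as long as a camera call.
- env.search_frame(name, camera): "bbox" ([centre column, centre row, width, height] in pixels, round what is visible of it).
The state is a dict: "time": time; "joints": joint angles; "dq": joint speeds; "effort": joint torques, N m; "eef_pos": TCP position; "orientation": TCP orientation; "force": force on the tool from outside, world axes, zero at the start; "wrist_torque": the same for the moment, N m; "width": finger opening in m; "grip_force": force on a finger pad.
Only numpy, scipy, OpenCV 4.12 (cv2) and the standard library are available. Lean on these libraries where they do the work, as an engineer would, in place of code of your own. Each camera call takes 0.05 s, during which the arm holds its last target. There are 200 camera calls.

## Working session

There is one attempt and no reset: what is moved stays moved. The work goes in short steps, Python scripts to look and compute and a tool call to move; the robot and the scene stay as the last step left them, time stands still between calls to the robot, and variables do not carry over. Pictures are saved under pics/ and viewed, at most 14 in all, crops included, and the job is handed in when it is done.

Besides the shell and the picture viewer there is one more tool, called after ">>>" by a JSON object that holds its "fn" and its "kwargs", one argument or row to a line. servo_tool: Moves the arm, as the interface text tells. Its arguments: {"type":"object","properties":{"series":{"type":"array","items":{"type":"object","properties":{"x":{"type":"number","minimum":-1,"maximum":1},"y":{"type":"number","minimum":-1,"maximum":1},"z":{"type":"number","minimum":-1,"maximum":1},"ax":{"type":"number","minimum":-1,"maximum":1},"ay":{"type":"number","minimum":-1,"maximum":1},"az":{"type":"number","minimum":-1,"maximum":1}}}},"hand":{"type":"number"},"squeeze":{"type":"number"}},"required":["series"]}

```bash
ls; mkdir -p pics; python3 - <<'E'
from bench import env
import cv2
print(env.observe(), env.finger_overhang)
for c in ["scene","top"]:
    d=env.get_image(c); cv2.imwrite(f"pics/{c}0.png",d["img"])
    print(c,d["fx"],d["cx"],d["cy"],d["R"],d["t"])
    for n in ["deck","slat_1","bottle_salt","bottle_amber","screw_head","nut_centre","rest_bar","hotplate"]:
        print(n,[(round(r["score"],2),[round(v) for v in r["bbox"]]) for r in env.search_frame(n,c)][:4])
E
```

```text
pics
{'time': 0.0, 'joints': array([ 1.13598924e+00,  2.87192009e-01,  1.57816042e+00,  3.05194578e-05,
        1.27861133e+00, -1.49990656e-01]), 'dq': array([-3.57870273e-04, -3.58238804e-03,  8.02164622e-04, -2.12257975e-05,
        2.47125950e-03, -4.65166027e-04]), 'effort': array([ 7.56440950e-04, -4.05992639e+01, -2.92619956e+01, -8.47392539e-05,
        5.99152714e-03, -2.72431225e-05]), 'eef_pos': array([0.18935138, 0.64723788, 0.23793858]), 'orientation': array([ 1.41931628e-01,  9.89875753e-01, -1.13102026e-03, -3.55723067e-04]), 'force': array([-0.38654161,  0.23916112,  1.03512691]), 'wrist_torque': array([ 0.05963406, -0.01011729,  0.0180203 ]), 'grip_force': 0.0, 'width': 0.08544856163705929} 0.008
scene 385.40675774142073 259.10740529949766 193.15092042979725 [[ 0.85796007 -0.51351653 -0.01432771]
 [-0.36616178 -0.59172839 -0.71818039]
 [ 0.36031939  0.62141636 -0.69570946]] [-0.46363829  0.22126897  1.01081539]
deck [(0.67, [234, 162, 92, 60]), (0.38, [209, 168, 44, 33])]
slat_1 [(0.86, [301, 295, 61, 44]), (0.63, [347, 321, 72, 34]), (0.56, [193, 146, 41, 25])]
bottle_salt []
bottle_amber [(0.77, [243, 159, 20, 31])]
screw_head [(0.61, [193, 165, 14, 14])]
nut_centre [(0.51, [196, 172, 18, 12])]
rest_bar [(0.66, [210, 166, 46, 28])]
hotplate []
top 498.2385232798764 247.2183440725271 200.35304034384674 [[-0.03187097 -0.99949091 -0.00146861]
 [-0.9775969   0.03147863 -0.20811871]
 [ 0.20805899 -0.00519723 -0.97810247]] [-0.00590703  0.55541664  1.51609764]
deck [(0.64, [183, 213, 67, 86])]
slat_1 [(0.72, [121, 229, 18, 48]), (0.68, [348, 232, 24, 46]), (0.61, [380, 214, 22, 52])]
bottle_salt []
bottle_amber [(0.9, [198, 204, 23, 20])]
screw_head [(0.39, [176, 246, 6, 12])]
nut_centre [(0.44, [178, 249, 10, 11]), (0.35, [185, 214, 68, 92])]
rest_bar []
hotplate []
```

```bash
python3 - <<'E'
import cv2
a=cv2.imread("pics/scene0.png");b=cv2.imread("pics/top0.png")
cv2.imwrite("pics/s0.png",cv2.resize(a,(800,600),interpolation=cv2.INTER_CUBIC))
c=b[150:300,90:420]; cv2.imwrite("pics/t0.png",cv2.resize(c,None,fx=2.4,fy=2.4,interpolation=cv2.INTER_CUBIC))
E
```

```text
(no output)
```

View pics/s0.png

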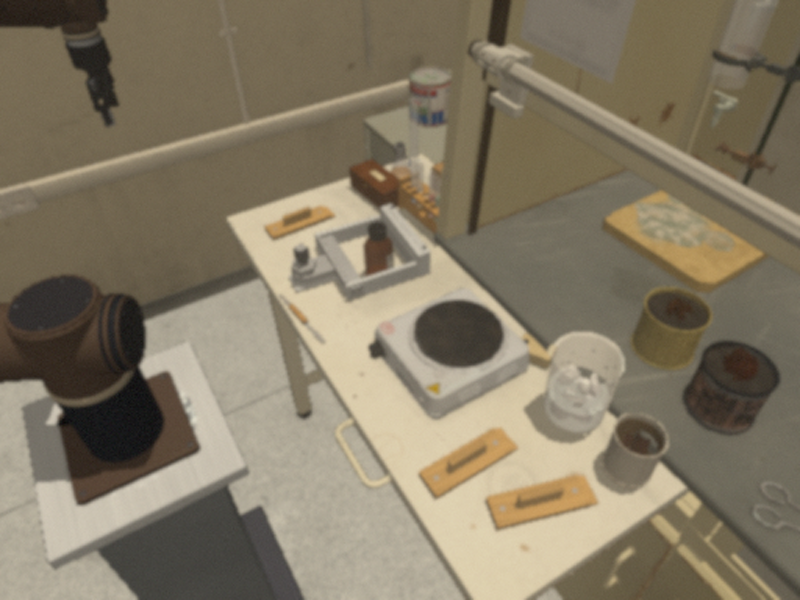

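View pics/t0.png

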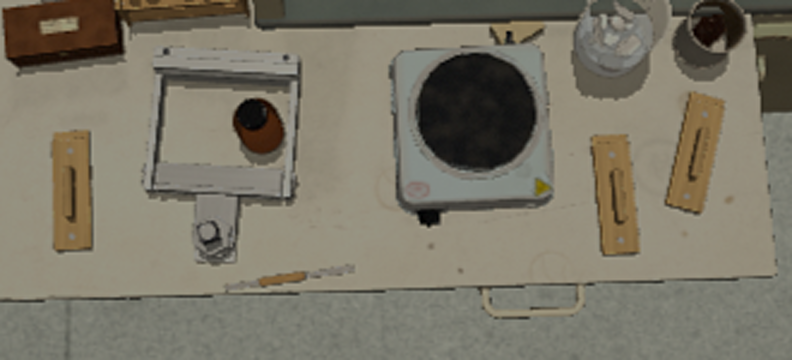

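The pictures show one amber bottle inside the bay on the right of the deck, no salt bottle, and three slats: one left of the deck at crop (72,190), two right of the hot plate at (615,195) and (697,150). The lug with the screw points at the robot, at crop (210,240).

```bash
cat > h.py <<'E'
import numpy as np, cv2
from bench import env
from scipy.spatial.transform import Rotation as Ro
def ray(d,u,v,z):
    u,v=np.atleast_1d(u),np.atleast_1d(v)
    p=np.stack([(u-d["cx"])/d["fx"],(v-d["cy"])/d["fy"],np.ones(len(u))],1)
    R,t=np.array(d["R"]),np.array(d["t"]); C=-R.T@t; w=p@R
    return C+w*((z-C[2])/w[:,2])[:,None]
def proj(d,X):
    Y=np.atleast_2d(X)@np.array(d["R"]).T+np.array(d["t"]).ravel()
    return np.stack([d["fx"]*Y[:,0]/Y[:,2]+d["cx"],d["fy"]*Y[:,1]/Y[:,2]+d["cy"]],1)
def st():
    o=env.observe(); R=Ro.from_quat(o["orientation"]); m=R.as_matrix()
    print("t%.2f"%o["time"],"pos",(o["eef_pos"]*1000).round(1),"yaxis deg %.2f"%np.degrees(np.arctan2(m[1,1],m[0,1])),"z",m[:,2].round(3),"F",o["force"].round(1),"T",o["wrist_torque"].round(2),"w %.1f g %.1f"%(o["width"]*1000,o["grip_force"]),"j",o["joints"].round(2))
    return o
E
python3 - <<'E'
from h import *
d=env.get_image("top"); im=d["img"]
c=lambda u,v,z:(ray(d,u/2.4+90,v/2.4+150,z)[0,:2]*1000).round()
for n,u,v,z in [("backrail TL",155,50,.061),("backrail TR",300,55,.061),("siderail left front",148,190,.04),("siderail right front",293,197,.04),("screw",208,230,.09),("amber cap",256,113,.124),("amber base",262,140,0.01),("edge",400,295,0)]: print(n,c(u,v,z))
hsv=cv2.cvtColor(im,cv2.COLOR_BGR2HSV)
for (u,v,w,h) in [(121,229,18,48),(348,232,24,46),(380,214,22,52)]:
    x0,y0=u-w//2-6,v-h//2-6
    s=hsv[y0:y0+h+12,x0:x0+w+12]
    m=((s[...,1]>90)).astype(np.uint8)
    cs,_=cv2.findContours(m,cv2.RETR_EXTERNAL,cv2.CHAIN_APPROX_NONE); q=max(cs,key=cv2.contourArea).reshape(-1,2)
    P=ray(d,q[:,0]+x0,q[:,1]+y0,.012)[:,:2]*1000
    r=cv2.minAreaRect(P.astype(np.float32)); print(r)
E
```

```text
backrail TL [660. 269.]
backrail TR [647.  76.]
siderail left front [476. 281.]
siderail right front [460.  90.]
screw [414. 195.]
amber cap [556. 129.]
amber base [544. 133.]
edge [331. -47.]
((484.6199035644531, 389.69415283203125), (160.90594482421875, 48.384925842285156), 1.4076244831085205)
((456.1394348144531, -337.2588806152344), (160.37388610839844, 50.7646598815918), 1.595409870147705)
((510.1646728515625, -450.03936767578125), (50.16175842285156, 160.6195526123047), 73.10997772216797)
```

>>> {"fn": "servo_tool", "kwargs": {
  "series": [
    {"x": 0.593, "y": -0.778, "z": 0.153, "az": 0.2},
    {"x": 0.593, "y": -0.778, "z": 0.153, "az": 0.2},
    {"x": 0.593, "y": -0.778, "z": 0.153, "az": 0.2},
    {"x": 0.593, "y": -0.778, "z": 0.153, "az": 0.2},
    {"x": 0.593, "y": -0.778, "z": 0.153, "az": 0.2},
    {"x": 0.593, "y": -0.778, "z": 0.153, "az": 0.2},
    {"x": 0.593, "y": -0.778, "z": 0.153, "az": 0.2}
  ]
}}

```text
invalid input at $.series[0]: expected keys x, y, z, ax, ay, az
```

>>> {"fn": "servo_tool", "kwargs": {
  "series": [
    {"x": 0.45, "y": -0.778, "z": 0.153, "az": 0.2},
    {"x": 0.45, "y": -0.778, "z": 0.153, "az": 0.2},
    {"x": 0.45, "y": -0.778, "z": 0.153, "az": 0.2},
    {"x": 0.45, "y": -0.778, "z": 0.153, "az": 0.2},
    {"x": 0.45, "y": -0.778, "z": 0.153, "az": 0.2},
    {"x": 0.45, "y": -0.778, "z": 0.153, "az": 0.2},
    {"x": 0.45, "y": -0.778, "z": 0.153, "az": 0.2},
    {"x": 0.45, "y": -0.778, "z": 0.153, "az": 0.2},
    {"x": 0.45, "y": -0.778, "z": 0.153, "az": 0.2}
  ]
}}

```text
invalid input at $.series[0]: expected keys x, y, z, ax, ay, az
```

```bash
python3 - <<'E'
from h import *
st()
d=env.get_image("wrist"); cv2.imwrite("pics/w1.png",d["img"]); cv2.imwrite("pics/w1b.png",cv2.resize(d["img"],(800,600),interpolation=cv2.INTER_CUBIC))
np.save("w1.npy",d,allow_pickle=True)
R=np.array(d["R"]);print("cam at",-R.T@np.array(d["t"]).ravel(),R.round(3))
for n in ["deck","screw_head","nut_centre","bottle_amber","bottle_salt","groove_mouth","bar_top"]:
    print(n,[(round(r["score"],2),[round(v) for v in r["bbox"]]) for r in env.search_frame(n,"wrist")][:3])
E
```

```text
t0.95 pos [189.6 647.8 239.3] yaxis deg 73.68 z [-0.  0. -1.] F [ 0.  -0.4  0.2] T [-0.04 -0.04  0.05] w 85.4 g 0.0 j [ 1.14  0.29  1.58  0.    1.28 -0.15]
cam at [0.11857138 0.66650719 0.37431362] [[ 0.281  0.96  -0.001]
 [ 0.919 -0.268  0.29 ]
 [ 0.278 -0.082 -0.957]]
deck [(0.94, [89, 378, 44, 11])]
screw_head []
nut_centre []
bottle_amber []
bottle_salt []
groove_mouth [(0.7, [90, 378, 40, 12])]
bar_top []
```

View pics/w1b.png

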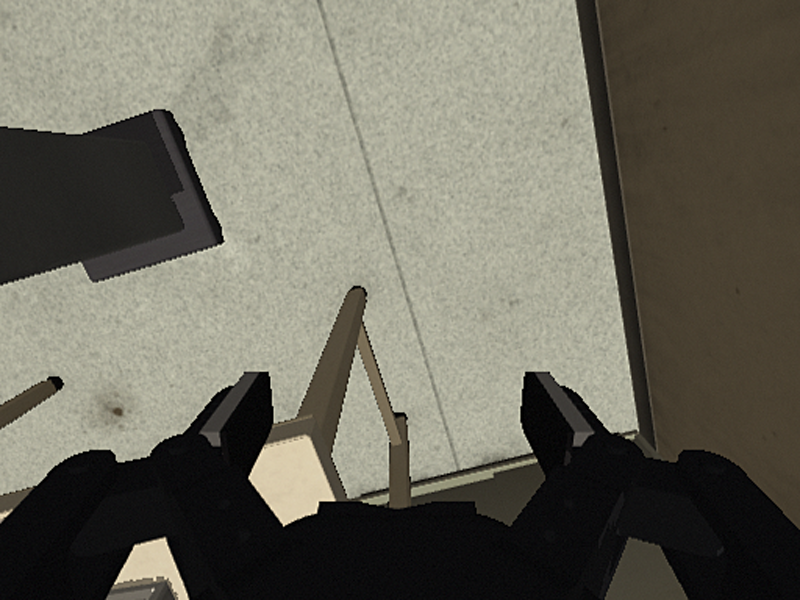

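>>> {"fn": "servo_tool", "kwargs": {
  "series": [
    {"x": 0.7, "y": -0.77, "z": 0.15, "ax": 0, "ay": 0, "az": 0.2},
    {"x": 0.7, "y": -0.77, "z": 0.15, "ax": 0, "ay": 0, "az": 0.2},
    {"x": 0.7, "y": -0.77, "z": 0.15, "ax": 0, "ay": 0, "az": 0.2},
    {"x": 0.7, "y": -0.77, "z": 0.15, "ax": 0, "ay": 0, "az": 0.2},
    {"x": 0.7, "y": -0.77, "z": 0.15, "ax": 0, "ay": 0, "az": 0.2},
    {"x": 0.7, "y": -0.77, "z": 0.15, "ax": 0, "ay": 0, "az": 0.2},
    {"x": 0.7, "y": -0.77, "z": 0.15, "ax": 0, "ay": 0, "az": 0.2},
    {"x": 0.7, "y": -0.77, "z": 0.15, "ax": 0, "ay": 0, "az": 0.2}
  ]
}}

```text
time: 2.02
eef_pos: [0.4021, 0.4141, 0.2855]
orientation: [0.091, 0.996, 0.0, 0.001]
force: [0.4, 0.8, -0.3]
width: 0.0857
grip_force: 0.0
```

>>> {"fn": "servo_tool", "kwargs": {
  "series": [
    {"x": 0.67, "y": -0.77, "z": 0.15, "ax": 0, "ay": 0, "az": 0.2},
    {"x": 0.67, "y": -0.77, "z": 0.15, "ax": 0, "ay": 0, "az": 0.2},
    {"x": 0.67, "y": -0.77, "z": 0.15, "ax": 0, "ay": 0, "az": 0.2},
    {"x": 0.67, "y": -0.77, "z": 0.15, "ax": 0, "ay": 0, "az": 0.2},
    {"x": 0.67, "y": -0.77, "z": 0.15, "ax": 0, "ay": 0, "az": 0.2},
    {"x": 0.67, "y": -0.77, "z": 0.15, "ax": 0, "ay": 0, "az": 0.2},
    {"x": 0.67, "y": -0.77, "z": 0.15, "ax": 0, "ay": 0, "az": 0.2},
    {"x": 0.67, "y": -0.77, "z": 0.15, "ax": 0, "ay": 0, "az": 0.2},
    {"x": 0.67, "y": -0.77, "z": 0.15, "ax": 0, "ay": 0, "az": 0.2},
    {"x": 0.67, "y": -0.77, "z": 0.15, "ax": 0, "ay": 0, "az": 0.2}
  ]
}}

```text
time: 2.85
eef_pos: [0.6008, 0.1854, 0.3291]
orientation: [0.039, 0.999, 0.0, -0.0]
force: [-0.0, 0.7, -0.4]
width: 0.0854
grip_force: 0.0
```

```bash
cat > snap.py <<'E'
from h import *
import sys,pickle
def snap(tag):
    st()
    d=env.get_image("wrist"); cv2.imwrite(f"pics/{tag}.png",cv2.resize(d["img"],(800,600),interpolation=cv2.INTER_CUBIC))
    pickle.dump(d,open(tag+".pkl","wb"))
    for n in sys.argv[2:]:
        print(n,[(round(r["score"],2),[round(v) for v in r["bbox"]]) for r in env.search_frame(n,"wrist")][:3])
snap(sys.argv[1])
E
python3 snap.py w2 deck screw_head nut_centre bottle_amber bottle_salt bar_top
```

```text
t2.85 pos [600.8 185.4 329.1] yaxis deg 85.58 z [-0.001  0.001 -1.   ] F [-0.   0.7 -0.4] T [ 0.01 -0.01  0.02] w 85.4 g 0.0 j [ 0.14  0.13  1.59  0.    1.42 -1.36]
deck [(0.67, [251, 98, 140, 197])]
screw_head [(0.95, [253, 14, 23, 29])]
nut_centre [(0.9, [252, 24, 35, 33])]
bottle_amber [(0.67, [216, 134, 47, 48])]
bottle_salt []
bar_top [(0.8, [250, 52, 120, 92])]
```

View pics/w2.png

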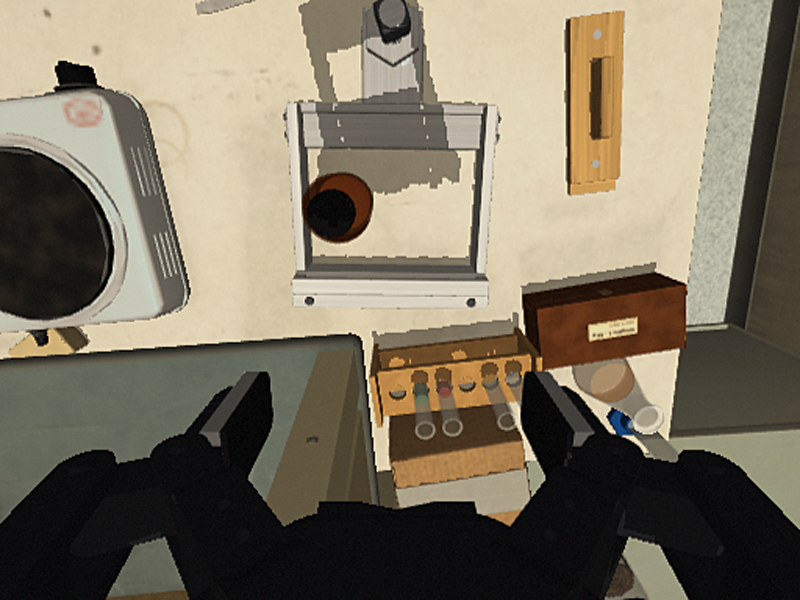

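The view shows the deck, back rail near image bottom (293–490, 280–307), front bar at row 103–149, screw head at (392,18), the amber bottle at (338,207), and the left slat at (597,105). No salt bottle.

```bash
cat > fit.py <<'E'
from h import *
import pickle
from scipy.optimize import least_squares
d=pickle.load(open("w2.pkl","rb")); k=512/800
o=[((289,103),(-83,-97,40)),((497,104),(-83,97,40)),((293,307),(107,-97,61)),((489,306),(107,97,61)),((293,280),(75,-97,61)),((490,278),(75,97,61)),((303,103),(-83,-87,40)),((486,104),(-83,87,40)),((474,149),(-45,87,32)),((303,149),(-45,-87,32))]
uv=np.array([a for a,b in o])*k; L=np.array([b for a,b in o])/1000
def W(p,L): 
    c,s=np.cos(p[2]),np.sin(p[2]); return np.c_[p[0]+c*L[:,0]-s*L[:,1],p[1]+s*L[:,0]+c*L[:,1],L[:,2]]
r=least_squares(lambda p:(proj(d,W(p,L))-uv).ravel(),[.547,.18,-.07],loss="soft_l1")
print("deck",(r.x[:2]*1000).round(1),np.degrees(r.x[2]).round(2)); print((proj(d,W(r.x,L))-uv).round(1).tolist())
print("screw",W(r.x,np.array([[-.14,0,.09]]))*1000, proj(d,W(r.x,np.array([[-.14,0,.09]])))/k)
print("cap",ray(d,331*k,215*k,.124)*1000)
p=np.array([r.x[0],r.x[1],r.x[2]]); np.save("deck.npy",p)
E
python3 fit.py
```

```text
deck [552.6 182.5] -4.65
[[-1.9, 0.3], [0.6, 0.2], [0.8, 0.6], [-0.1, 1.7], [-0.6, -2.1], [0.7, -0.3], [-3.9, 0.3], [0.7, 0.2], [5.6, -0.2], [-1.1, -0.7]]
screw [[413.10056446 193.85096047  90.        ]] [[391.44683138  13.09141467]]
cap [[557.77191876 134.80735725 124.        ]]
```

>>> {"fn": "servo_tool", "kwargs": {
  "series": [
    {"x": -0.146, "y": -0.175, "z": -0.2, "ax": 0, "ay": 0, "az": 0},
    {"x": -0.146, "y": -0.175, "z": -0.35, "ax": 0, "ay": 0, "az": 0},
    {"x": -0.146, "y": -0.175, "z": -0.5, "ax": 0, "ay": 0, "az": 0},
    {"x": -0.146, "y": -0.175, "z": -0.6, "ax": 0, "ay": 0, "az": 0},
    {"x": -0.146, "y": -0.175, "z": -0.7, "ax": 0, "ay": 0, "az": 0},
    {"x": -0.146, "y": -0.175, "z": -0.8, "ax": 0, "ay": 0, "az": 0},
    {"x": -0.146, "y": -0.175, "z": -0.884, "ax": 0, "ay": 0, "az": 0},
    {"x": -0.146, "y": -0.175, "z": -0.884, "ax": 0, "ay": 0, "az": 0},
    {"x": -0.146, "y": -0.175, "z": -0.884, "ax": 0, "ay": 0, "az": 0}
  ]
}}

```text
time: 3.95
eef_pos: [0.555, 0.1337, 0.0624]
orientation: [0.037, 0.999, -0.0, -0.003]
force: [1.0, 0.3, 1.3]
width: 0.0851
grip_force: 0.0
```

>>> {"fn": "servo_tool", "kwargs": {
  "hand": 50,
  "squeeze": 40,
  "series": [
    {"x": 0, "y": 0, "z": 0, "ax": 0, "ay": 0, "az": 0},
    {"x": 0, "y": 0, "z": 0, "ax": 0, "ay": 0, "az": 0},
    {"x": 0, "y": 0, "z": 0, "ax": 0, "ay": 0, "az": 0},
    {"x": 0, "y": 0, "z": 0, "ax": 0, "ay": 0, "az": 0},
    {"x": 0, "y": 0, "z": 0, "ax": 0, "ay": 0, "az": 0},
    {"x": 0, "y": 0, "z": 0, "ax": 0, "ay": 0, "az": 0}
  ]
}}

```text
time: 4.45
eef_pos: [0.5596, 0.1337, 0.0683]
orientation: [0.038, 0.999, 0.0, 0.003]
force: [-0.6, 0.8, 6.6]
width: 0.0595
grip_force: 43.9
```

```bash
python3 -c "
from h import *; st()"
```

```text
t4.45 pos [559.6 133.7  68.3] yaxis deg 85.68 z [ 0.007  0.001 -1.   ] F [-0.6  0.8  6.6] T [ 0.02  0.2  -0.07] w 59.5 g 43.9 j [ 0.06  0.27  1.94  0.    0.93 -1.44]
```

>>> {"fn": "servo_tool", "kwargs": {
  "series": [
    {"x": 0, "y": 0, "z": 0.1, "ax": 0, "ay": 0, "az": 0},
    {"x": 0, "y": 0, "z": 0.2, "ax": 0, "ay": 0, "az": 0},
    {"x": -0.1, "y": -0.1, "z": 0.27, "ax": 0, "ay": 0, "az": 0},
    {"x": -0.2, "y": -0.2, "z": 0.27, "ax": 0, "ay": 0, "az": 0},
    {"x": -0.3, "y": -0.28, "z": 0.27, "ax": 0, "ay": 0, "az": 0},
    {"x": -0.357, "y": -0.327, "z": 0.2, "ax": 0, "ay": 0, "az": 0},
    {"x": -0.357, "y": -0.327, "z": 0.15, "ax": 0, "ay": 0, "az": 0},
    {"x": -0.357, "y": -0.327, "z": 0.1, "ax": 0, "ay": 0, "az": 0},
    {"x": -0.357, "y": -0.327, "z": 0.05, "ax": 0, "ay": 0, "az": 0},
    {"x": -0.357, "y": -0.327, "z": 0.02, "ax": 0, "ay": 0, "az": 0},
    {"x": -0.357, "y": -0.327, "z": 0.01, "ax": 0, "ay": 0, "az": 0},
    {"x": -0.357, "y": -0.327, "z": 0.01, "ax": 0, "ay": 0, "az": 0}
  ]
}}

```text
time: 5.45
eef_pos: [0.4508, 0.0351, 0.0687]
orientation: [0.038, 0.999, -0.0, 0.001]
force: [-0.7, 0.9, -3.3]
width: 0.0597
grip_force: 46.4
```

>>> {"fn": "servo_tool", "kwargs": {
  "series": [
    {"x": 0, "y": 0, "z": -0.003, "ax": 0, "ay": 0, "az": 0},
    {"x": 0, "y": 0, "z": -0.005, "ax": 0, "ay": 0, "az": 0}
  ]
}}

```text
time: 5.62
eef_pos: [0.4513, 0.0351, 0.0684]
orientation: [0.037, 0.999, -0.0, 0.001]
force: [-5.2, 0.9, 12.7]
width: 0.0595
grip_force: 48.0
```

```bash
python3 -c "
from h import *; st()"
```

```text
t5.62 pos [451.3  35.1  68.4] yaxis deg 85.71 z [ 0.002 -0.    -1.   ] F [-5.2  0.9 12.7] T [-0.02  0.92 -0.07] w 59.5 g 48.0 j [-0.15  0.01  2.23 -0.    0.89 -1.64]
```

>>> {"fn": "servo_tool", "kwargs": {
  "hand": 85,
  "series": [
    {"x": 0, "y": 0, "z": 0, "ax": 0, "ay": 0, "az": 0},
    {"x": 0, "y": 0, "z": 0, "ax": 0, "ay": 0, "az": 0},
    {"x": 0, "y": 0, "z": 0, "ax": 0, "ay": 0, "az": 0},
    {"x": 0, "y": 0, "z": 0, "ax": 0, "ay": 0, "az": 0},
    {"x": 0, "y": 0, "z": 0.1, "ax": 0, "ay": 0, "az": 0},
    {"x": 0, "y": 0, "z": 0.2, "ax": 0, "ay": 0, "az": 0},
    {"x": 0, "y": 0, "z": 0.3, "ax": 0, "ay": 0, "az": 0},
    {"x": 0.1, "y": 0.15, "z": 0.4, "ax": 0, "ay": 0, "az": 0},
    {"x": 0.2, "y": 0.28, "z": 0.4, "ax": 0, "ay": 0, "az": 0},
    {"x": 0.25, "y": 0.4, "z": 0.4, "ax": 0, "ay": 0, "az": 0},
    {"x": 0.25, "y": 0.52, "z": 0.4, "ax": 0, "ay": 0, "az": 0},
    {"x": 0.25, "y": 0.52, "z": 0.4, "ax": 0, "ay": 0, "az": 0}
  ]
}}

```text
time: 6.62
eef_pos: [0.526, 0.1952, 0.1863]
orientation: [0.037, 0.999, 0.001, 0.001]
force: [-0.8, 0.4, -0.5]
width: 0.0853
grip_force: 0.0
```

```bash
python3 - <<'E'
from h import *
import pickle
st()
d=env.get_image("wrist"); pickle.dump(d,open("w3.pkl","wb"))
e=env.get_image("top"); f=env.get_image("scene"); 
z=lambda i,y0,y1,x0,x1,w,h:cv2.resize(i[y0:y1,x0:x1],(w,h),interpolation=cv2.INTER_CUBIC)
cv2.imwrite("pics/w3.png",np.vstack([z(d["img"],0,216,120,408,800,600)]))
cv2.imwrite("pics/st3.png",np.hstack([z(e["img"],160,280,130,250,400,400),z(f["img"],120,230,170,280,400,400)]))
E
```

```text
t6.62 pos [526.  195.2 186.3] yaxis deg 85.81 z [ 0.002  0.002 -1.   ] F [-0.8  0.4 -0.5] T [-0.06  0.02  0.02] w 85.3 g 0.0 j [ 0.17  0.09  1.91  0.    1.14 -1.32]
```

View pics/w3.png

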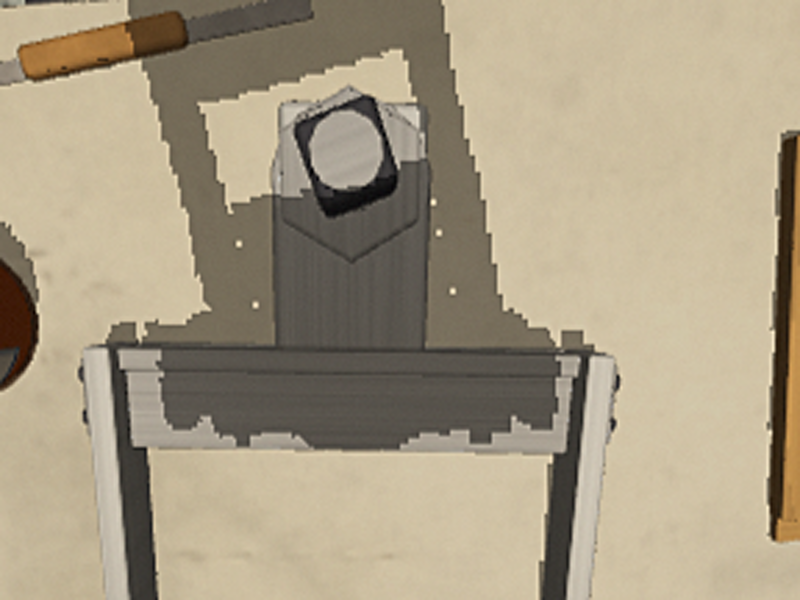

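View pics/st3.png

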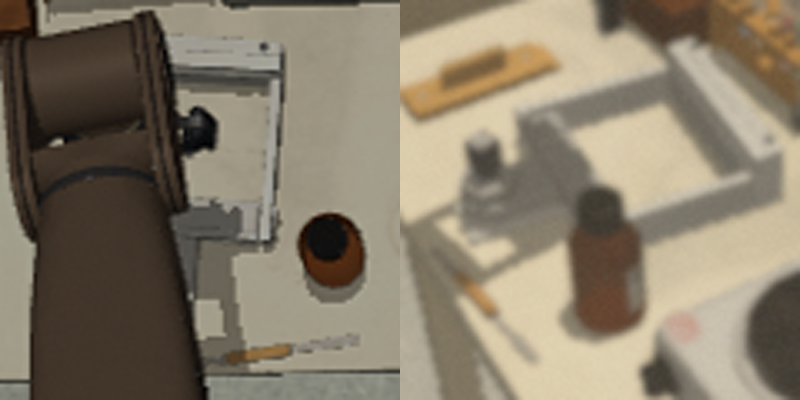

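The bottle stands upright on the bench right of the deck. In the wrist crop the nut sits square to the lug, the screw head is turned about 20° CCW (corners (297,127), (372,95)), and the bar sits below the rails. Next I probe the bar's height by touch, against the rail top.

>>> {"fn": "servo_tool", "kwargs": {
  "hand": 0,
  "squeeze": 20,
  "series": [
    {"x": -0.11, "y": -0.027, "z": -0.1, "ax": 0, "ay": 0, "az": 0},
    {"x": -0.11, "y": -0.027, "z": -0.2, "ax": 0, "ay": 0, "az": 0},
    {"x": -0.11, "y": -0.027, "z": -0.3, "ax": 0, "ay": 0, "az": 0},
    {"x": -0.11, "y": -0.027, "z": -0.38, "ax": 0, "ay": 0, "az": 0},
    {"x": -0.11, "y": -0.027, "z": -0.42, "ax": 0, "ay": 0, "az": 0},
    {"x": -0.11, "y": -0.027, "z": -0.45, "ax": 0, "ay": 0, "az": 0},
    {"x": -0.11, "y": -0.027, "z": -0.47, "ax": 0, "ay": 0, "az": 0},
    {"x": -0.11, "y": -0.027, "z": -0.48, "ax": 0, "ay": 0, "az": 0},
    {"x": -0.11, "y": -0.027, "z": -0.487, "ax": 0, "ay": 0, "az": 0},
    {"x": -0.11, "y": -0.027, "z": -0.493, "ax": 0, "ay": 0, "az": 0},
    {"x": -0.11, "y": -0.027, "z": -0.5, "ax": 0, "ay": 0, "az": 0},
    {"x": -0.11, "y": -0.027, "z": -0.5, "ax": 0, "ay": 0, "az": 0}
  ]
}}

```text
time: 7.77
eef_pos: [0.4926, 0.1829, 0.0412]
orientation: [0.037, 0.999, -0.001, -0.002]
force: [-13.0, -4.5, 26.6]
width: 0.0001
grip_force: 13.7
```

```bash
python3 - <<'E'
from h import *
st()
import pickle
d=pickle.load(open("w3.pkl","rb")); f=lambda u,v,z:(ray(d,u*288/800+120,v*216/600,z)[0]*1000).round(1)
print(-np.array(d["R"]).T@np.array(d["t"]).ravel())
a,b=f(297,127,.09),f(372,95,.09); print("head edge",a,b,np.degrees(np.arctan2(*(b-a)[[0,1]])), np.linalg.norm(b-a))
c,e=f(397,185,.09),f(330,215,.09); print(c,e, (c-b),(e-a)); print("circle",f(345,150,.09))
for n,u,v,z in [("L rail outer",84,348,.04),("R outer",613,353,.04),("Linner",110,348,.04),("lugL",275,340,.033),("lugR",427,340,.033),("nut bot",351,262,.048)]: print(n,f(u,v,z))
E
```

```text
t7.77 pos [492.6 182.9  41.2] yaxis deg 85.76 z [-0.003 -0.002 -1.   ] F [-13.   -4.5  26.6] T [-0.84  2.33  0.02] w 0.1 g 13.7 j [ 0.16  0.22  2.06 -0.    0.86 -1.33]
[0.45186387 0.19827604 0.32116671]
head edge [405.5 181.5  90. ] [399.2 202.6  90. ] -16.624478143964996 22.020445045457187
[422.1 208.   90. ] [428.5 188.5  90. ] [22.9  5.4  0. ] [23.  7.  0.]
circle [412.2 194.1  90. ]
L rail outer [461.5  93.7  40. ]
R outer [477.2 284.7  40. ]
Linner [462.2 103.1  40. ]
lugL [464. 162.  33.]
lugR [468.1 218.1  33. ]
nut bot [439.6 192.6  48. ]
```

>>> {"fn": "servo_tool", "kwargs": {
  "hand": 85,
  "series": [
    {"x": 0, "y": 0, "z": 0.1, "ax": 0, "ay": 0, "az": 0},
    {"x": 0, "y": 0, "z": 0.2, "ax": 0, "ay": 0, "az": 0},
    {"x": 0, "y": 0, "z": 0.32, "ax": 0, "ay": 0, "az": 0},
    {"x": -0.1, "y": 0.01, "z": 0.32, "ax": 0, "ay": 0, "az": -0.012},
    {"x": -0.2, "y": 0.023, "z": 0.32, "ax": 0, "ay": 0, "az": -0.012},
    {"x": -0.268, "y": 0.023, "z": 0.32, "ax": 0, "ay": 0, "az": -0.012},
    {"x": -0.268, "y": 0.023, "z": 0.32, "ax": 0, "ay": 0, "az": -0.012},
    {"x": -0.268, "y": 0.023, "z": 0.24, "ax": 0, "ay": 0, "az": -0.012},
    {"x": -0.268, "y": 0.023, "z": 0.16, "ax": 0, "ay": 0, "az": -0.012},
    {"x": -0.268, "y": 0.023, "z": 0.08, "ax": 0, "ay": 0, "az": -0.012},
    {"x": -0.268, "y": 0.023, "z": 0.019, "ax": 0, "ay": 0, "az": -0.012},
    {"x": -0.268, "y": 0.023, "z": 0.019, "ax": 0, "ay": 0, "az": -0.012}
  ]
}}

```text
time: 8.77
eef_pos: [0.4098, 0.1894, 0.0388]
orientation: [0.041, 0.999, -0.001, -0.003]
force: [0.0, 0.6, -0.8]
width: 0.085
grip_force: 0.0
```

>>> {"fn": "servo_tool", "kwargs": {
  "hand": 35,
  "squeeze": 60,
  "series": [
    {"x": 0, "y": 0, "z": 0, "ax": 0, "ay": 0, "az": 0},
    {"x": 0, "y": 0, "z": 0, "ax": 0, "ay": 0, "az": 0},
    {"x": 0, "y": 0, "z": 0, "ax": 0, "ay": 0, "az": 0},
    {"x": 0, "y": 0, "z": 0, "ax": 0, "ay": 0, "az": 0},
    {"x": 0, "y": 0, "z": 0, "ax": 0, "ay": 0, "az": 0},
    {"x": 0, "y": 0, "z": 0, "ax": 0, "ay": 0, "az": 0},
    {"x": 0, "y": 0, "z": 0, "ax": 0, "ay": 0, "az": 0}
  ]
}}

```text
time: 9.35
eef_pos: [0.4142, 0.1958, 0.0455]
orientation: [0.044, 0.999, 0.007, 0.003]
force: [-4.3, 20.1, 7.4]
width: 0.0441
grip_force: 61.2
```

```bash
python3 -c "
from h import *; st()"
```

```text
t9.35 pos [414.2 195.8  45.5] yaxis deg 84.97 z [ 0.007  0.014 -1.   ] F [-4.3 20.1  7.4] T [ 3.58  0.62 -0.1 ] w 44.1 g 61.2 j [ 0.21  0.07  2.23  0.02  0.83 -1.28]
```

>>> {"fn": "servo_tool", "kwargs": {
  "series": [
    {"x": 0, "y": 0.008, "z": 0, "ax": 0, "ay": 0, "az": 0},
    {"x": 0, "y": 0.016, "z": 0, "ax": 0, "ay": 0, "az": 0},
    {"x": 0, "y": 0.016, "z": 0, "ax": 0, "ay": 0, "az": 0},
    {"x": 0, "y": 0.016, "z": 0, "ax": 0, "ay": 0, "az": 0}
  ]
}}

```text
time: 9.68
eef_pos: [0.4142, 0.1964, 0.0454]
orientation: [0.041, 0.999, 0.002, 0.003]
force: [-4.1, 2.5, 10.7]
width: 0.0444
grip_force: 62.1
```

```bash
python3 -c "
from h import *; st()"
```

```text
t9.68 pos [414.2 196.4  45.4] yaxis deg 85.29 z [ 0.006  0.003 -1.   ] F [-4.1  2.5 10.7] T [0.61 0.63 0.04] w 44.4 g 62.1 j [ 0.22  0.07  2.23  0.    0.84 -1.27]
```

>>> {"fn": "servo_tool", "kwargs": {
  "series": [
    {"x": 0, "y": 0, "z": 0, "ax": 0, "ay": 0, "az": 0.17},
    {"x": 0, "y": 0, "z": 0, "ax": 0, "ay": 0, "az": 0.34},
    {"x": 0, "y": 0, "z": 0, "ax": 0, "ay": 0, "az": 0.5},
    {"x": 0, "y": 0, "z": 0, "ax": 0, "ay": 0, "az": 0.67},
    {"x": 0, "y": 0, "z": 0, "ax": 0, "ay": 0, "az": 0.84},
    {"x": 0, "y": 0, "z": 0, "ax": 0, "ay": 0, "az": 1.0},
    {"x": 0, "y": 0, "z": 0, "ax": 0, "ay": 0, "az": 1.0}
  ]
}}

```text
time: 10.27
eef_pos: [0.414, 0.197, 0.0454]
orientation: [-0.22, 0.976, 0.002, 0.003]
force: [-4.1, 5.7, 10.5]
width: 0.0443
grip_force: 62.0
```

```bash
python3 -c "
from h import *; st()"
```

```text
t10.27 pos [414.  197.   45.4] yaxis deg 115.38 z [ 0.005  0.005 -1.   ] F [-4.1  5.7 10.5] T [1.25 0.83 0.1 ] w 44.3 g 62.0 j [ 0.22  0.07  2.23  0.01  0.84 -1.8 ]
```

>>> {"fn": "servo_tool", "kwargs": {
  "series": [
    {"x": 0, "y": 0, "z": 0, "ax": 0, "ay": 0, "az": 0.17},
    {"x": 0, "y": 0, "z": 0, "ax": 0, "ay": 0, "az": 0.34},
    {"x": 0, "y": 0, "z": 0, "ax": 0, "ay": 0, "az": 0.5},
    {"x": 0, "y": 0, "z": 0, "ax": 0, "ay": 0, "az": 0.67},
    {"x": 0, "y": 0, "z": 0, "ax": 0, "ay": 0, "az": 0.84},
    {"x": 0, "y": 0, "z": 0, "ax": 0, "ay": 0, "az": 1.0},
    {"x": 0, "y": 0, "z": 0, "ax": 0, "ay": 0, "az": 1.0}
  ]
}}

```text
time: 10.85
eef_pos: [0.4134, 0.1975, 0.0454]
orientation: [-0.464, 0.886, 0.002, 0.003]
force: [-4.6, 8.4, 11.4]
width: 0.0441
grip_force: 62.0
```

```bash
python3 -c "
from h import *; st()"
```

```text
t10.85 pos [413.4 197.5  45.4] yaxis deg 145.34 z [ 0.004  0.006 -1.   ] F [-4.6  8.4 11.4] T [1.59 1.22 0.15] w 44.1 g 62.0 j [ 0.22  0.07  2.23  0.01  0.84 -2.32]
```

>>> {"fn": "servo_tool", "kwargs": {
  "hand": 85,
  "series": [
    {"x": 0, "y": 0, "z": 0, "ax": 0, "ay": 0, "az": 0},
    {"x": 0, "y": 0, "z": 0, "ax": 0, "ay": 0, "az": 0},
    {"x": 0, "y": 0, "z": 0, "ax": 0, "ay": 0, "az": 0},
    {"x": 0, "y": 0, "z": 0, "ax": 0, "ay": 0, "az": 0},
    {"x": 0, "y": 0, "z": 0.05, "ax": 0, "ay": 0, "az": 0},
    {"x": 0, "y": 0, "z": 0.09, "ax": 0, "ay": 0, "az": -0.2},
    {"x": 0, "y": 0, "z": 0.09, "ax": 0, "ay": 0, "az": -0.4},
    {"x": 0, "y": 0, "z": 0.09, "ax": 0, "ay": 0, "az": -0.6},
    {"x": 0, "y": 0, "z": 0.09, "ax": 0, "ay": 0, "az": -0.8},
    {"x": 0, "y": 0, "z": 0.09, "ax": 0, "ay": 0, "az": -1},
    {"x": 0, "y": 0, "z": 0.09, "ax": 0, "ay": 0, "az": -1},
    {"x": 0, "y": 0, "z": 0.09, "ax": 0, "ay": 0, "az": -1}
  ]
}}

```text
time: 11.85
eef_pos: [0.4113, 0.1946, 0.0682]
orientation: [-0.22, 0.975, -0.0, -0.0]
force: [-0.1, -0.1, 0.1]
width: 0.0851
grip_force: 0.0
```

```bash
python3 -c "
from h import *; st()"
```

```text
t11.85 pos [411.3 194.6  68.2] yaxis deg 115.46 z [-0. -0. -1.] F [-0.1 -0.1  0.1] T [0.01 0.03 0.02] w 85.1 g 0.0 j [ 0.22  0.02  2.22 -0.    0.9  -1.8 ]
```

>>> {"fn": "servo_tool", "kwargs": {
  "series": [
    {"x": 0.005, "y": 0.006, "z": 0, "ax": 0, "ay": 0, "az": -0.2},
    {"x": 0.005, "y": 0.006, "z": 0, "ax": 0, "ay": 0, "az": -0.32},
    {"x": 0.005, "y": 0.006, "z": 0, "ax": 0, "ay": 0, "az": -0.32}
  ]
}}

```text
time: 12.1
eef_pos: [0.4128, 0.1965, 0.0682]
orientation: [-0.137, 0.991, -0.0, -0.0]
force: [0.2, 0.5, -0.2]
width: 0.0849
grip_force: 0.0
```

>>> {"fn": "servo_tool", "kwargs": {
  "hand": 12,
  "squeeze": 60,
  "series": [
    {"x": 0, "y": 0, "z": 0, "ax": 0, "ay": 0, "az": 0},
    {"x": 0, "y": 0, "z": 0, "ax": 0, "ay": 0, "az": 0},
    {"x": 0, "y": 0, "z": 0, "ax": 0, "ay": 0, "az": 0},
    {"x": 0, "y": 0, "z": 0, "ax": 0, "ay": 0, "az": 0},
    {"x": 0, "y": 0, "z": 0, "ax": 0, "ay": 0, "az": 0},
    {"x": 0, "y": 0, "z": 0, "ax": 0, "ay": 0, "az": 0},
    {"x": 0, "y": 0, "z": 0, "ax": 0, "ay": 0, "az": 0},
    {"x": 0, "y": 0, "z": 0, "ax": 0, "ay": 0, "az": 0},
    {"x": 0, "y": 0, "z": 0, "ax": 0, "ay": 0, "az": 0}
  ]
}}

```text
time: 12.85
eef_pos: [0.4128, 0.1965, 0.0685]
orientation: [-0.137, 0.991, -0.0, -0.0]
force: [-1.3, -0.6, 2.5]
width: 0.0228
grip_force: 60.3
```

```bash
python3 -c "
from h import *; st()"
```

```text
t12.85 pos [412.8 196.5  68.5] yaxis deg 105.75 z [-0. -0. -1.] F [-1.3 -0.6  2.5] T [-0.17  0.12  0.04] w 22.8 g 60.3 j [ 0.22  0.03  2.22 -0.    0.9  -1.62]
```

>>> {"fn": "servo_tool", "kwargs": {
  "series": [
    {"x": 0, "y": 0, "z": 0, "ax": 0, "ay": 0, "az": -0.2},
    {"x": 0, "y": 0, "z": 0, "ax": 0, "ay": 0, "az": -0.4},
    {"x": 0, "y": 0, "z": 0, "ax": 0, "ay": 0, "az": -0.6},
    {"x": 0, "y": 0, "z": 0, "ax": 0, "ay": 0, "az": -0.8},
    {"x": 0, "y": 0, "z": 0, "ax": 0, "ay": 0, "az": -1}
  ]
}}

```text
time: 13.27
eef_pos: [0.4128, 0.1964, 0.0685]
orientation: [0.126, 0.992, -0.0, 0.0]
force: [-1.7, -2.5, 3.1]
width: 0.0231
grip_force: 60.4
```

>>> {"fn": "servo_tool", "kwargs": {
  "series": [
    {"x": 0, "y": 0, "z": 0, "ax": 0, "ay": 0, "az": -0.2},
    {"x": 0, "y": 0, "z": 0, "ax": 0, "ay": 0, "az": -0.4},
    {"x": 0, "y": 0, "z": 0, "ax": 0, "ay": 0, "az": -0.6},
    {"x": 0, "y": 0, "z": 0, "ax": 0, "ay": 0, "az": -0.8},
    {"x": 0, "y": 0, "z": 0, "ax": 0, "ay": 0, "az": -1}
  ]
}}

```text
time: 13.68
eef_pos: [0.4128, 0.1963, 0.0685]
orientation: [0.378, 0.926, -0.001, 0.0]
force: [-1.1, -2.0, 3.0]
width: 0.0233
grip_force: 60.4
```

```bash
python3 -c "
from h import *; st()"
```

```text
t13.68 pos [412.8 196.3  68.5] yaxis deg 45.52 z [-0.    -0.001 -1.   ] F [-1.1 -2.   3. ] T [-0.24  0.2   0.26] w 23.3 g 60.4 j [ 0.22  0.03  2.22 -0.    0.9  -0.57]
```

>>> {"fn": "servo_tool", "kwargs": {
  "series": [
    {"x": 0, "y": 0, "z": 0, "ax": 0, "ay": 0, "az": -0.2},
    {"x": 0, "y": 0, "z": 0, "ax": 0, "ay": 0, "az": -0.4},
    {"x": 0, "y": 0, "z": 0, "ax": 0, "ay": 0, "az": -0.6},
    {"x": 0, "y": 0, "z": 0, "ax": 0, "ay": 0, "az": -0.8},
    {"x": 0, "y": 0, "z": 0, "ax": 0, "ay": 0, "az": -1}
  ]
}}

```text
time: 14.1
eef_pos: [0.4127, 0.1963, 0.0685]
orientation: [0.605, 0.796, -0.001, 0.0]
force: [-1.0, -3.1, 3.2]
width: 0.0231
grip_force: 60.5
```

>>> {"fn": "servo_tool", "kwargs": {
  "series": [
    {"x": 0, "y": 0, "z": 0, "ax": 0, "ay": 0, "az": -0.2},
    {"x": 0, "y": 0, "z": 0, "ax": 0, "ay": 0, "az": -0.4},
    {"x": 0, "y": 0, "z": 0, "ax": 0, "ay": 0, "az": -0.6},
    {"x": 0, "y": 0, "z": 0, "ax": 0, "ay": 0, "az": -0.8},
    {"x": 0, "y": 0, "z": 0, "ax": 0, "ay": 0, "az": -1}
  ]
}}

```text
time: 14.52
eef_pos: [0.4126, 0.1963, 0.0685]
orientation: [0.791, 0.612, -0.001, 0.0]
force: [-2.2, -2.7, 4.8]
width: 0.0233
grip_force: 60.6
```

>>> {"fn": "servo_tool", "kwargs": {
  "series": [
    {"x": 0, "y": 0, "z": 0, "ax": 0, "ay": 0, "az": -0.2},
    {"x": 0, "y": 0, "z": 0, "ax": 0, "ay": 0, "az": -0.4},
    {"x": 0, "y": 0, "z": 0, "ax": 0, "ay": 0, "az": -0.6},
    {"x": 0, "y": 0, "z": 0, "ax": 0, "ay": 0, "az": -0.8},
    {"x": 0, "y": 0, "z": 0, "ax": 0, "ay": 0, "az": -1}
  ]
}}

```text
time: 14.93
eef_pos: [0.4125, 0.1963, 0.0685]
orientation: [0.922, 0.387, -0.001, 0.0]
force: [-2.0, -1.9, 3.8]
width: 0.0231
grip_force: 60.6
```

>>> {"fn": "servo_tool", "kwargs": {
  "series": [
    {"x": 0, "y": 0, "z": 0, "ax": 0, "ay": 0, "az": -0.2},
    {"x": 0, "y": 0, "z": 0, "ax": 0, "ay": 0, "az": -0.4},
    {"x": 0, "y": 0, "z": 0, "ax": 0, "ay": 0, "az": -0.6},
    {"x": 0, "y": 0, "z": 0, "ax": 0, "ay": 0, "az": -0.8},
    {"x": 0, "y": 0, "z": 0, "ax": 0, "ay": 0, "az": -1}
  ]
}}

```text
time: 15.35
eef_pos: [0.4124, 0.1964, 0.0685]
orientation: [0.991, 0.135, -0.001, 0.0]
force: [-2.8, -2.0, 4.2]
width: 0.023
grip_force: 60.6
```

>>> {"fn": "servo_tool", "kwargs": {
  "series": [
    {"x": 0, "y": 0, "z": 0, "ax": 0, "ay": 0, "az": -0.2},
    {"x": 0, "y": 0, "z": 0, "ax": 0, "ay": 0, "az": -0.4},
    {"x": 0, "y": 0, "z": 0, "ax": 0, "ay": 0, "az": -0.6},
    {"x": 0, "y": 0, "z": 0, "ax": 0, "ay": 0, "az": -0.69},
    {"x": 0, "y": 0, "z": 0, "ax": 0, "ay": 0, "az": -0.69}
  ]
}}

```text
time: 15.77
eef_pos: [0.4124, 0.1965, 0.0685]
orientation: [0.999, -0.044, -0.001, 0.0]
force: [-3.8, -2.4, 4.1]
width: 0.0228
grip_force: 60.7
```

```bash
python3 -c "
from h import *; st()"
```

```text
t15.77 pos [412.4 196.5  68.5] yaxis deg -95.03 z [-0.001 -0.    -1.   ] F [-3.8 -2.4  4.1] T [-0.35  0.41 -0.17] w 22.8 g 60.7 j [ 0.22  0.03  2.22 -0.    0.9   1.88]
```

>>> {"fn": "servo_tool", "kwargs": {
  "hand": 85,
  "series": [
    {"x": 0, "y": 0, "z": 0, "ax": 0, "ay": 0, "az": 0},
    {"x": 0, "y": 0, "z": 0, "ax": 0, "ay": 0, "az": 0},
    {"x": 0, "y": 0, "z": 0, "ax": 0, "ay": 0, "az": 0},
    {"x": 0, "y": 0, "z": 0, "ax": 0, "ay": 0, "az": 0},
    {"x": 0, "y": 0, "z": 0.1, "ax": 0, "ay": 0, "az": 0},
    {"x": 0, "y": 0, "z": 0.2, "ax": 0, "ay": 0, "az": 0},
    {"x": 0, "y": 0, "z": 0.2, "ax": 0, "ay": 0, "az": 0},
    {"x": 0.1, "y": -0.01, "z": 0.2, "ax": 0, "ay": 0, "az": 0},
    {"x": 0.2, "y": -0.022, "z": 0.2, "ax": 0, "ay": 0, "az": 0},
    {"x": 0.267, "y": -0.022, "z": 0.2, "ax": 0, "ay": 0, "az": 0},
    {"x": 0.267, "y": -0.022, "z": 0.2, "ax": 0, "ay": 0, "az": 0}
  ]
}}

```text
time: 16.68
eef_pos: [0.4968, 0.1897, 0.129]
orientation: [0.999, -0.044, 0.002, -0.0]
force: [0.4, -1.1, 0.6]
width: 0.0853
grip_force: 0.0
```

>>> {"fn": "servo_tool", "kwargs": {
  "hand": 0,
  "squeeze": 20,
  "series": [
    {"x": 0, "y": 0, "z": -0.05, "ax": 0, "ay": 0, "az": 0},
    {"x": 0, "y": 0, "z": -0.1, "ax": 0, "ay": 0, "az": 0},
    {"x": 0, "y": 0, "z": -0.15, "ax": 0, "ay": 0, "az": 0},
    {"x": 0, "y": 0, "z": -0.19, "ax": 0, "ay": 0, "az": 0},
    {"x": 0, "y": 0, "z": -0.22, "ax": 0, "ay": 0, "az": 0},
    {"x": 0, "y": 0, "z": -0.245, "ax": 0, "ay": 0, "az": 0},
    {"x": 0, "y": 0, "z": -0.26, "ax": 0, "ay": 0, "az": 0},
    {"x": 0, "y": 0, "z": -0.27, "ax": 0, "ay": 0, "az": 0},
    {"x": 0, "y": 0, "z": -0.275, "ax": 0, "ay": 0, "az": 0},
    {"x": 0, "y": 0, "z": -0.28, "ax": 0, "ay": 0, "az": 0},
    {"x": 0, "y": 0, "z": -0.28, "ax": 0, "ay": 0, "az": 0}
  ]
}}

```text
time: 17.6
eef_pos: [0.4926, 0.1901, 0.0479]
orientation: [0.999, -0.043, -0.002, 0.001]
force: [-11.8, -2.4, 20.8]
width: -0.0003
grip_force: 10.4
```

```bash
python3 -c "
from h import *; st()"
```

```text
t17.60 pos [492.6 190.1  47.9] yaxis deg -94.93 z [-0.004 -0.001 -1.   ] F [-11.8  -2.4  20.8] T [-0.51  1.9  -0.06] w -0.3 g 10.4 j [ 0.18  0.21  2.05 -0.    0.88  1.83]
```

>>> {"fn": "servo_tool", "kwargs": {
  "hand": 85,
  "series": [
    {"x": 0, "y": 0, "z": 0.1, "ax": 0, "ay": 0, "az": 0},
    {"x": 0, "y": 0, "z": 0.2, "ax": 0, "ay": 0, "az": 0.1},
    {"x": 0, "y": 0, "z": 0.3, "ax": 0, "ay": 0, "az": 0.3},
    {"x": -0.1, "y": 0.01, "z": 0.3, "ax": 0, "ay": 0, "az": 0.5},
    {"x": -0.2, "y": 0.021, "z": 0.3, "ax": 0, "ay": 0, "az": 0.7},
    {"x": -0.267, "y": 0.021, "z": 0.3, "ax": 0, "ay": 0, "az": 0.9},
    {"x": -0.267, "y": 0.021, "z": 0.3, "ax": 0, "ay": 0, "az": 1},
    {"x": -0.267, "y": 0.021, "z": 0.3, "ax": 0, "ay": 0, "az": 1}
  ]
}}

```text
time: 18.27
eef_pos: [0.4122, 0.1966, 0.1349]
orientation: [0.976, 0.217, 0.001, -0.0]
force: [0.1, 0.2, -0.6]
width: 0.0849
grip_force: 0.0
```

>>> {"fn": "servo_tool", "kwargs": {
  "series": [
    {"x": 0, "y": 0, "z": 0, "ax": 0, "ay": 0, "az": 0.2},
    {"x": 0, "y": 0, "z": 0, "ax": 0, "ay": 0, "az": 0.4},
    {"x": 0, "y": 0, "z": 0, "ax": 0, "ay": 0, "az": 0.6},
    {"x": 0, "y": 0, "z": 0, "ax": 0, "ay": 0, "az": 0.8},
    {"x": 0, "y": 0, "z": 0, "ax": 0, "ay": 0, "az": 1},
    {"x": 0, "y": 0, "z": 0, "ax": 0, "ay": 0, "az": 1},
    {"x": 0, "y": 0, "z": 0, "ax": 0, "ay": 0, "az": 1}
  ]
}}

```text
time: 18.85
eef_pos: [0.4136, 0.1963, 0.1348]
orientation: [0.888, 0.46, 0.001, 0.0]
force: [-0.2, -0.7, -0.2]
width: 0.0847
grip_force: 0.0
```

```bash
python3 -c "
from h import *; st()"
```

```text
t18.85 pos [413.6 196.3 134.8] yaxis deg -35.20 z [ 0.001  0.    -1.   ] F [-0.2 -0.7 -0.2] T [-0.    0.   -0.02] w 84.7 g 0.0 j [ 0.22 -0.09  2.18 -0.    1.04  0.84]
```

>>> {"fn": "servo_tool", "kwargs": {
  "series": [
    {"x": -0.002, "y": 0, "z": -0.08, "ax": 0, "ay": 0, "az": 0.018},
    {"x": -0.002, "y": 0, "z": -0.16, "ax": 0, "ay": 0, "az": 0.018},
    {"x": -0.002, "y": 0, "z": -0.23, "ax": 0, "ay": 0, "az": 0.018},
    {"x": -0.002, "y": 0, "z": -0.28, "ax": 0, "ay": 0, "az": 0.018},
    {"x": -0.002, "y": 0, "z": -0.28, "ax": 0, "ay": 0, "az": 0.018},
    {"x": -0.002, "y": 0, "z": -0.28, "ax": 0, "ay": 0, "az": 0.018}
  ]
}}

```text
time: 19.35
eef_pos: [0.412, 0.1962, 0.0499]
orientation: [0.885, 0.465, -0.001, -0.0]
force: [0.8, -0.2, -0.0]
width: 0.0849
grip_force: 0.0
```

>>> {"fn": "servo_tool", "kwargs": {
  "hand": 35,
  "squeeze": 60,
  "series": [
    {"x": 0, "y": 0, "z": 0, "ax": 0, "ay": 0, "az": 0},
    {"x": 0, "y": 0, "z": 0, "ax": 0, "ay": 0, "az": 0},
    {"x": 0, "y": 0, "z": 0, "ax": 0, "ay": 0, "az": 0},
    {"x": 0, "y": 0, "z": 0, "ax": 0, "ay": 0, "az": 0},
    {"x": 0, "y": 0, "z": 0, "ax": 0, "ay": 0, "az": 0},
    {"x": 0, "y": 0, "z": 0, "ax": 0, "ay": 0, "az": 0},
    {"x": 0, "y": 0, "z": 0, "ax": 0, "ay": 0, "az": 0}
  ]
}}

```text
time: 19.93
eef_pos: [0.4129, 0.1968, 0.0521]
orientation: [0.885, 0.466, 0.001, -0.0]
force: [-2.6, 1.4, 6.5]
width: 0.0444
grip_force: 60.8
```

```bash
python3 -c "
from h import *; st()"
```

```text
t19.93 pos [412.9 196.8  52.1] yaxis deg -34.50 z [ 0.001  0.001 -1.   ] F [-2.6  1.4  6.5] T [ 0.07  0.46 -0.12] w 44.4 g 60.8 j [0.22 0.06 2.22 0.   0.86 0.82]
```

>>> {"fn": "servo_tool", "kwargs": {
  "series": [
    {"x": 0, "y": 0, "z": 0, "ax": 0, "ay": 0, "az": -0.17},
    {"x": 0, "y": 0, "z": 0, "ax": 0, "ay": 0, "az": -0.34},
    {"x": 0, "y": 0, "z": 0, "ax": 0, "ay": 0, "az": -0.5},
    {"x": 0, "y": 0, "z": 0, "ax": 0, "ay": 0, "az": -0.67},
    {"x": 0, "y": 0, "z": 0, "ax": 0, "ay": 0, "az": -0.84},
    {"x": 0, "y": 0, "z": 0, "ax": 0, "ay": 0, "az": -1},
    {"x": 0, "y": 0, "z": 0, "ax": 0, "ay": 0, "az": -1}
  ]
}}

```text
time: 20.52
eef_pos: [0.413, 0.1966, 0.052]
orientation: [0.976, 0.22, 0.001, -0.0]
force: [-2.7, -1.2, 5.6]
width: 0.0445
grip_force: 60.8
```

>>> {"fn": "servo_tool", "kwargs": {
  "series": [
    {"x": 0, "y": 0, "z": 0, "ax": 0, "ay": 0, "az": -0.17},
    {"x": 0, "y": 0, "z": 0, "ax": 0, "ay": 0, "az": -0.34},
    {"x": 0, "y": 0, "z": 0, "ax": 0, "ay": 0, "az": -0.5},
    {"x": 0, "y": 0, "z": 0, "ax": 0, "ay": 0, "az": -0.67},
    {"x": 0, "y": 0, "z": 0, "ax": 0, "ay": 0, "az": -0.84},
    {"x": 0, "y": 0, "z": 0, "ax": 0, "ay": 0, "az": -0.97},
    {"x": 0, "y": 0, "z": 0, "ax": 0, "ay": 0, "az": -0.97}
  ]
}}

```text
time: 21.1
eef_pos: [0.4131, 0.1964, 0.052]
orientation: [0.999, -0.032, 0.001, -0.0]
force: [-1.5, -1.1, 6.1]
width: 0.0446
grip_force: 60.8
```

```bash
python3 -c "
from h import *; st()"
```

```text
t21.10 pos [413.1 196.4  52. ] yaxis deg -93.68 z [ 0.002 -0.    -1.   ] F [-1.5 -1.1  6.1] T [-0.28  0.31 -0.16] w 44.6 g 60.8 j [ 0.22  0.06  2.22 -0.    0.86  1.86]
```

>>> {"fn": "servo_tool", "kwargs": {
  "series": [
    {"x": 0, "y": 0, "z": 0, "ax": 0, "ay": 0, "az": -0.05},
    {"x": 0, "y": 0, "z": 0, "ax": 0, "ay": 0, "az": -0.08},
    {"x": 0, "y": 0, "z": 0, "ax": 0, "ay": 0, "az": -0.08}
  ]
}}

```text
time: 21.35
eef_pos: [0.4131, 0.1964, 0.0521]
orientation: [0.999, -0.05, 0.001, 0.0]
force: [-1.9, -0.3, 5.7]
width: 0.0446
grip_force: 60.8
```

```bash
python3 -c "
from h import *; st()"
```

```text
t21.35 pos [413.1 196.4  52.1] yaxis deg -95.76 z [ 0.002 -0.001 -1.   ] F [-1.9 -0.3  5.7] T [-0.06  0.29  0.52] w 44.6 g 60.8 j [ 0.22  0.06  2.22 -0.    0.86  1.89]
```

>>> {"fn": "servo_tool", "kwargs": {
  "series": [
    {"x": 0, "y": 0, "z": 0, "ax": 0, "ay": 0, "az": -0.04},
    {"x": 0, "y": 0, "z": 0, "ax": 0, "ay": 0, "az": -0.08},
    {"x": 0, "y": 0, "z": 0, "ax": 0, "ay": 0, "az": -0.08}
  ]
}}

```text
time: 21.6
eef_pos: [0.4131, 0.1964, 0.052]
orientation: [0.998, -0.067, 0.001, 0.001]
force: [-2.1, 0.8, 4.5]
width: 0.0441
grip_force: 61.1
```

```bash
python3 -c "
from h import *; st()"
```

```text
t21.60 pos [413.1 196.4  52. ] yaxis deg -97.69 z [ 0.003 -0.002 -1.   ] F [-2.1  0.8  4.5] T [0.22 0.39 1.97] w 44.1 g 61.1 j [ 0.22  0.06  2.22 -0.    0.86  1.93]
```

>>> {"fn": "servo_tool", "kwargs": {
  "hand": 85,
  "series": [
    {"x": 0, "y": 0, "z": 0, "ax": 0, "ay": 0, "az": 0.09},
    {"x": 0, "y": 0, "z": 0, "ax": 0, "ay": 0, "az": 0.09},
    {"x": 0, "y": 0, "z": 0, "ax": 0, "ay": 0, "az": 0.09},
    {"x": 0, "y": 0, "z": 0, "ax": 0, "ay": 0, "az": 0.09},
    {"x": 0, "y": 0, "z": 0.1, "ax": 0, "ay": 0, "az": 0.09},
    {"x": 0, "y": 0, "z": 0.2, "ax": 0, "ay": 0, "az": 0.09},
    {"x": 0, "y": 0, "z": 0.28, "ax": 0, "ay": 0, "az": 0.09},
    {"x": 0.1, "y": -0.01, "z": 0.28, "ax": 0, "ay": 0, "az": 0.09},
    {"x": 0.2, "y": -0.022, "z": 0.28, "ax": 0, "ay": 0, "az": 0.09},
    {"x": 0.267, "y": -0.022, "z": 0.28, "ax": 0, "ay": 0, "az": 0.09},
    {"x": 0.267, "y": -0.022, "z": 0.28, "ax": 0, "ay": 0, "az": 0.09}
  ]
}}

```text
time: 22.52
eef_pos: [0.4962, 0.1892, 0.1356]
orientation: [0.999, -0.05, 0.002, -0.0]
force: [-0.3, 0.5, 0.4]
width: 0.085
grip_force: 0.0
```

>>> {"fn": "servo_tool", "kwargs": {
  "hand": 0,
  "squeeze": 20,
  "series": [
    {"x": 0, "y": 0, "z": -0.1, "ax": 0, "ay": 0, "az": 0},
    {"x": 0, "y": 0, "z": -0.18, "ax": 0, "ay": 0, "az": 0},
    {"x": 0, "y": 0, "z": -0.23, "ax": 0, "ay": 0, "az": 0},
    {"x": 0, "y": 0, "z": -0.26, "ax": 0, "ay": 0, "az": 0},
    {"x": 0, "y": 0, "z": -0.275, "ax": 0, "ay": 0, "az": 0},
    {"x": 0, "y": 0, "z": -0.285, "ax": 0, "ay": 0, "az": 0},
    {"x": 0, "y": 0, "z": -0.295, "ax": 0, "ay": 0, "az": 0},
    {"x": 0, "y": 0, "z": -0.3, "ax": 0, "ay": 0, "az": 0},
    {"x": 0, "y": 0, "z": -0.3, "ax": 0, "ay": 0, "az": 0}
  ]
}}

```text
time: 23.27
eef_pos: [0.4939, 0.1902, 0.048]
orientation: [0.999, -0.049, 0.001, -0.0]
force: [-5.6, -0.5, 12.2]
width: -0.0
grip_force: 6.1
```

```bash
python3 -c "
from h import *; st()"
```

```text
t23.27 pos [493.9 190.2  48. ] yaxis deg -95.63 z [ 0.002  0.    -1.   ] F [-5.6 -0.5 12.2] T [-0.18  0.84 -0.04] w -0.0 g 6.1 j [0.18 0.21 2.06 0.   0.87 1.84]
```

>>> {"fn": "servo_tool", "kwargs": {
  "hand": 40,
  "series": [
    {"x": 0, "y": 0, "z": 0.12, "ax": 0, "ay": 0, "az": 0},
    {"x": 0.03, "y": 0, "z": 0.25, "ax": 0, "ay": 0, "az": 0},
    {"x": 0.157, "y": 0.633, "z": 0.95, "ax": 0, "ay": 0, "az": 0},
    {"x": 0.157, "y": 0.633, "z": 0.95, "ax": 0, "ay": 0, "az": 0},
    {"x": 0.157, "y": 0.633, "z": 0.95, "ax": 0, "ay": 0, "az": 0},
    {"x": 0.157, "y": 0.633, "z": 0.95, "ax": 0, "ay": 0, "az": 0},
    {"x": 0.157, "y": 0.633, "z": 0.95, "ax": 0, "ay": 0, "az": 0},
    {"x": 0.157, "y": 0.633, "z": 0.95, "ax": 0, "ay": 0, "az": 0},
    {"x": 0.157, "y": 0.633, "z": 0.95, "ax": 0, "ay": 0, "az": 0},
    {"x": 0.157, "y": 0.633, "z": 0.95, "ax": 0, "ay": 0, "az": 0},
    {"x": 0.157, "y": 0.633, "z": 0.95, "ax": 0, "ay": 0, "az": 0},
    {"x": 0.157, "y": 0.633, "z": 0.95, "ax": 0, "ay": 0, "az": 0}
  ]
}}

```text
time: 24.27
eef_pos: [0.539, 0.3793, 0.3291]
orientation: [0.999, -0.049, -0.0, 0.0]
force: [0.3, 0.5, -0.9]
width: 0.0401
grip_force: 0.0
```

```bash
python3 snap.py w4 slat_1 screw_head deck
```

```text
t24.27 pos [539.  379.3 329.1] yaxis deg -95.62 z [-0. -0. -1.] F [ 0.3  0.5 -0.9] T [ 0.02  0.04 -0.05] w 40.1 g 0.0 j [ 0.46  0.2   1.52 -0.    1.42  2.13]
slat_1 [(0.62, [251, 183, 37, 88])]
screw_head [(0.85, [379, 232, 29, 25])]
deck [(0.8, [388, 149, 159, 181])]
```

View pics/w4.png

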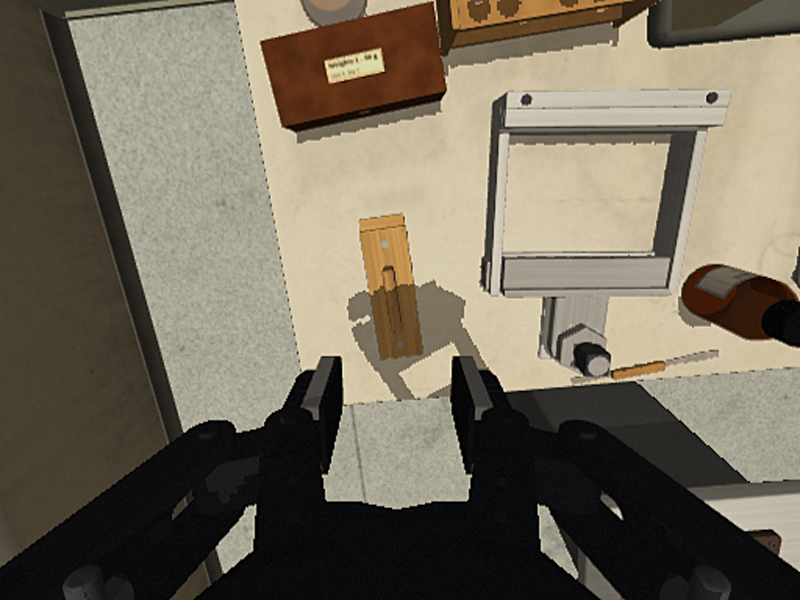

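The view shows slat A at (390,285), tongue at the top; the bar sits flush in the deck, and the bottle is at (740,300) (stretched by the oblique view; I check that numerically).

```bash
python3 - <<'E'
from h import *
import pickle
d=pickle.load(open("w4.pkl","rb")); k=.64
P=[ray(d,u*k,v*k,.012)[0,:2]*1000 for u,v in [(361,234),(407,228),(422,354),(380,358)]]
P=np.array(P).round(1); print(P.tolist(),P.mean(0)); 
for a,b in [(3,0),(2,1)]: print(np.degrees(np.arctan2(*(P[b]-P[a])[::-1])))
R=[ray(d,u*k,v*k,.036)[0,:2]*1000 for u,v in [(388,266),(393,333)]]; print("rib",R,np.mean(R,0))
print("bottle base/cap proj",proj(d,[[.451,.037,0],[.451,.037,.124]])/k)
print("screw head seen",ray(d,594*k,358*k,.09)*1000)
print("deck corners", [ray(d,u*k,v*k,.061)[0]*1000 for u,v in [(508,93),(730,92)]])
E
```

```text
[[549.5, 413.1], [551.0, 363.9], [404.9, 359.8], [404.6, 408.6]] [477.5  386.35]
1.7788003156738483
1.6074678861694351
rib [array([517.42683428, 387.16612595]), array([443.4992187, 389.4325541])] [480.46302649 388.29934003]
bottle base/cap proj [[702.45324769 286.45873623]
 [802.81229053 325.01579551]]
screw head seen [[420.16211641 197.54202279  90.        ]]
deck corners [array([664.73188058, 267.19362076,  61.        ]), array([646.79781843,  76.15446568,  61.        ])]
```

>>> {"fn": "servo_tool", "kwargs": {
  "series": [
    {"x": -0.1, "y": 0.034, "z": -0.1, "ax": 0, "ay": 0, "az": 0.2},
    {"x": -0.197, "y": 0.034, "z": -0.25, "ax": 0, "ay": 0, "az": 0.243},
    {"x": -0.197, "y": 0.034, "z": -0.38, "ax": 0, "ay": 0, "az": 0.243},
    {"x": -0.197, "y": 0.034, "z": -0.5, "ax": 0, "ay": 0, "az": 0.243},
    {"x": -0.197, "y": 0.034, "z": -0.63, "ax": 0, "ay": 0, "az": 0.243},
    {"x": -0.197, "y": 0.034, "z": -0.763, "ax": 0, "ay": 0, "az": 0.243},
    {"x": -0.197, "y": 0.034, "z": -0.763, "ax": 0, "ay": 0, "az": 0.243},
    {"x": -0.197, "y": 0.034, "z": -0.763, "ax": 0, "ay": 0, "az": 0.243}
  ]
}}

```text
time: 25.13
eef_pos: [0.4783, 0.3881, 0.0973]
orientation: [1.0, 0.014, -0.003, 0.002]
force: [0.6, -0.6, 0.9]
width: 0.0403
grip_force: 0.0
```

>>> {"fn": "servo_tool", "kwargs": {
  "series": [
    {"x": 0, "y": 0, "z": -0.09, "ax": 0, "ay": 0, "az": 0},
    {"x": 0, "y": 0, "z": -0.17, "ax": 0, "ay": 0, "az": 0},
    {"x": 0, "y": 0, "z": -0.22, "ax": 0, "ay": 0, "az": 0},
    {"x": 0, "y": 0, "z": -0.25, "ax": 0, "ay": 0, "az": 0},
    {"x": 0, "y": 0, "z": -0.25, "ax": 0, "ay": 0, "az": 0},
    {"x": 0, "y": 0, "z": -0.25, "ax": 0, "ay": 0, "az": 0}
  ]
}}

```text
time: 25.63
eef_pos: [0.482, 0.3906, 0.0279]
orientation: [1.0, 0.014, 0.002, -0.001]
force: [0.0, 0.4, -0.1]
width: 0.0402
grip_force: 0.0
```

```bash
python3 -c "
from h import *; st()"
```

```text
t25.63 pos [482.  390.6  27.9] yaxis deg -88.36 z [ 0.003  0.002 -1.   ] F [ 0.   0.4 -0.1] T [-0.02  0.01 -0.04] w 40.2 g 0.0 j [0.52 0.42 1.83 0.   0.89 2.06]
```

>>> {"fn": "servo_tool", "kwargs": {
  "hand": 2,
  "squeeze": 60,
  "series": [
    {"x": 0, "y": 0, "z": 0, "ax": 0, "ay": 0, "az": 0},
    {"x": 0, "y": 0, "z": 0, "ax": 0, "ay": 0, "az": 0},
    {"x": 0, "y": 0, "z": 0, "ax": 0, "ay": 0, "az": 0},
    {"x": 0, "y": 0, "z": 0, "ax": 0, "ay": 0, "az": 0},
    {"x": 0, "y": 0, "z": 0, "ax": 0, "ay": 0, "az": 0},
    {"x": 0, "y": 0, "z": 0, "ax": 0, "ay": 0, "az": 0}
  ]
}}

```text
time: 26.13
eef_pos: [0.4818, 0.3907, 0.0278]
orientation: [1.0, 0.014, 0.002, -0.001]
force: [0.5, -0.5, 6.5]
width: 0.0104
grip_force: 63.7
```

```bash
python3 -c "
from h import *; st()"
```

```text
t26.13 pos [481.8 390.7  27.8] yaxis deg -88.35 z [ 0.003  0.002 -1.   ] F [ 0.5 -0.5  6.5] T [-0.03  0.08  0.03] w 10.4 g 63.7 j [0.52 0.42 1.84 0.   0.89 2.06]
```

>>> {"fn": "servo_tool", "kwargs": {
  "series": [
    {"x": 0, "y": 0, "z": 0.1, "ax": 0, "ay": 0, "az": 0},
    {"x": 0, "y": 0, "z": 0.2, "ax": 0, "ay": 0, "az": 0},
    {"x": 0, "y": -0.05, "z": 0.33, "ax": 0, "ay": 0, "az": -0.05},
    {"x": 0.05, "y": -0.17, "z": 0.33, "ax": 0, "ay": 0, "az": -0.15},
    {"x": 0.12, "y": -0.28, "z": 0.33, "ax": 0, "ay": 0, "az": -0.21},
    {"x": 0.18, "y": -0.4, "z": 0.33, "ax": 0, "ay": 0, "az": -0.21},
    {"x": 0.206, "y": -0.49, "z": 0.33, "ax": 0, "ay": 0, "az": -0.21},
    {"x": 0.206, "y": -0.49, "z": 0.33, "ax": 0, "ay": 0, "az": -0.21},
    {"x": 0.206, "y": -0.49, "z": 0.33, "ax": 0, "ay": 0, "az": -0.21}
  ]
}}

```text
time: 26.88
eef_pos: [0.5422, 0.2413, 0.124]
orientation: [0.999, -0.042, -0.001, -0.0]
force: [0.3, 0.8, -1.7]
width: 0.0101
grip_force: 62.6
```

>>> {"fn": "servo_tool", "kwargs": {
  "series": [
    {"x": 0, "y": 0, "z": 0, "ax": 0.01, "ay": 0.13, "az": 0},
    {"x": 0, "y": 0, "z": 0, "ax": 0.0216, "ay": 0.267, "az": 0},
    {"x": 0, "y": 0, "z": 0, "ax": 0.0216, "ay": 0.267, "az": 0},
    {"x": 0, "y": 0, "z": 0, "ax": 0.0216, "ay": 0.267, "az": 0}
  ]
}}

```text
time: 27.22
eef_pos: [0.542, 0.2437, 0.1239]
orientation: [0.997, -0.04, -0.07, -0.003]
force: [0.0, 0.8, -0.7]
width: 0.0102
grip_force: 62.6
```

```bash
cat >> h.py <<'E'
D=np.array([552.3,185.05]); YAW=np.radians(-4.65)
def loc(slot):  # TCP in deck frame
    o=st(); p=o["eef_pos"]*1000-np.r_[D,0]; c,s=np.cos(YAW),np.sin(YAW)
    l=np.array([c*p[0]+s*p[1],-s*p[0]+c*p[1],p[2]])
    m=Ro.from_quat(o["orientation"]).as_matrix(); dx=np.array([c,s,0])
    print("local",l.round(1),"pitch deg",np.degrees(np.arcsin(-m[:,2]@dx)).round(2),"yaw err",(np.degrees(np.arctan2(m[1,1],m[0,1]))+94.65).round(2))
E
python3 -c "
from h import *; loc(0)"
```

```text
t27.22 pos [542.  243.7 123.9] yaxis deg -94.60 z [-0.139  0.011 -0.99 ] F [ 0.   0.8 -0.7] T [ 0.01 -0.09 -0.04] w 10.2 g 62.6 j [0.23 0.29 1.79 0.05 1.19 1.87]
local [-15.1  57.6 123.9] pitch deg 8.0 yaw err 0.05
```

>>> {"fn": "servo_tool", "kwargs": {
  "series": [
    {"x": 0, "y": 0, "z": -0.07, "ax": 0, "ay": 0, "az": 0},
    {"x": 0, "y": 0, "z": -0.12, "ax": 0, "ay": 0, "az": 0},
    {"x": 0, "y": 0, "z": -0.142, "ax": 0, "ay": 0, "az": 0},
    {"x": 0, "y": 0, "z": -0.142, "ax": 0, "ay": 0, "az": 0},
    {"x": 0.02, "y": -0.0016, "z": -0.142, "ax": 0, "ay": 0, "az": 0},
    {"x": 0.04, "y": -0.0033, "z": -0.142, "ax": 0, "ay": 0, "az": 0},
    {"x": 0.05, "y": -0.004, "z": -0.142, "ax": 0, "ay": 0, "az": 0},
    {"x": 0.06, "y": -0.005, "z": -0.142, "ax": 0, "ay": 0, "az": 0},
    {"x": 0.06, "y": -0.005, "z": -0.142, "ax": 0, "ay": 0, "az": 0}
  ]
}}

```text
time: 27.97
eef_pos: [0.5616, 0.2413, 0.0828]
orientation: [0.997, -0.041, -0.069, -0.003]
force: [-0.2, -0.6, -1.3]
width: 0.0102
grip_force: 62.6
```

```bash
python3 -c "
from h import *; loc(0)
import pickle
d=env.get_image('wrist'); cv2.imwrite('pics/w5.png',cv2.resize(d['img'],(800,600))); pickle.dump(d,open('w5.pkl','wb'))"
```

```text
t27.97 pos [561.6 241.3  82.8] yaxis deg -94.68 z [-0.137  0.012 -0.99 ] F [-0.2 -0.6 -1.3] T [-0.   -0.07  0.04] w 10.2 g 62.6 j [0.22 0.38 1.77 0.05 1.13 1.85]
local [ 4.7 56.8 82.8] pitch deg 7.91 yaw err -0.03
```

View pics/w5.png

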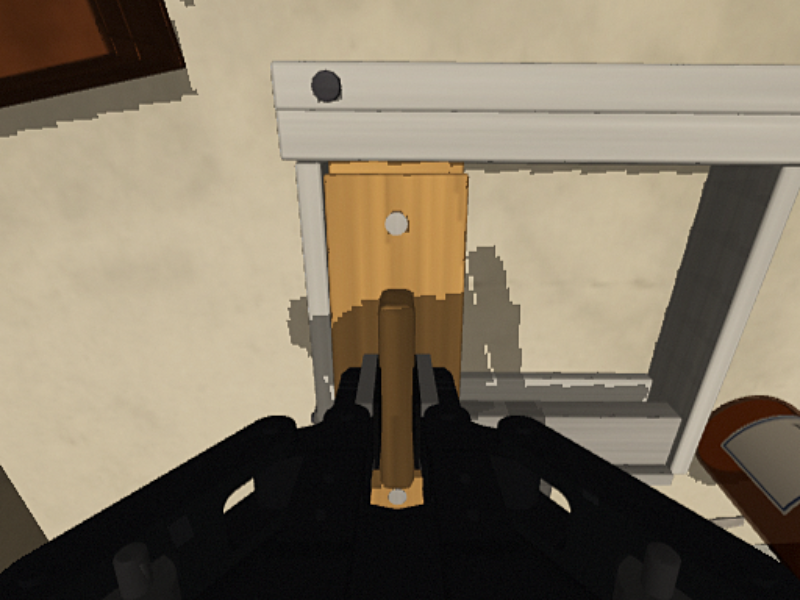

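The tongue has gone into the groove (seam at rows 162–175), with the slat just inside the left rail at column 325. I push on gently until it makes contact.

>>> {"fn": "servo_tool", "kwargs": {
  "series": [
    {"x": 0.005, "y": -0.005, "z": 0, "ax": 0, "ay": 0, "az": 0},
    {"x": 0.01, "y": -0.006, "z": 0, "ax": 0, "ay": 0, "az": 0},
    {"x": 0.01, "y": -0.006, "z": 0, "ax": 0, "ay": 0, "az": 0}
  ]
}}

```text
time: 28.27
eef_pos: [0.5633, 0.2393, 0.0818]
orientation: [0.997, -0.041, -0.07, -0.003]
force: [0.3, -0.0, -1.5]
width: 0.0104
grip_force: 62.6
```

>>> {"fn": "servo_tool", "kwargs": {
  "series": [
    {"x": 0.003, "y": 0, "z": 0, "ax": 0, "ay": 0, "az": 0},
    {"x": 0.006, "y": 0, "z": 0, "ax": 0, "ay": 0, "az": 0},
    {"x": 0.006, "y": 0, "z": 0, "ax": 0, "ay": 0, "az": 0}
  ]
}}

```text
time: 28.52
eef_pos: [0.565, 0.2395, 0.0818]
orientation: [0.997, -0.04, -0.07, -0.003]
force: [-0.0, -1.2, -1.3]
width: 0.0104
grip_force: 62.6
```

>>> {"fn": "servo_tool", "kwargs": {
  "series": [
    {"x": 0.003, "y": 0, "z": 0, "ax": 0, "ay": 0, "az": 0},
    {"x": 0.006, "y": 0, "z": 0, "ax": 0, "ay": 0, "az": 0},
    {"x": 0.006, "y": 0, "z": 0, "ax": 0, "ay": 0, "az": 0}
  ]
}}

```text
time: 28.77
eef_pos: [0.5657, 0.2396, 0.0816]
orientation: [0.997, -0.04, -0.072, -0.003]
force: [-3.4, 0.6, -0.3]
width: 0.0104
grip_force: 62.8
```

```bash
python3 -c "
from h import *; loc(0)"
```

```text
t28.77 pos [565.7 239.6  81.6] yaxis deg -94.65 z [-0.143  0.011 -0.99 ] F [-3.4  0.6 -0.3] T [ 0.05  0.49 -0.01] w 10.4 g 62.8 j [0.22 0.39 1.76 0.05 1.13 1.85]
local [ 8.9 55.5 81.6] pitch deg 8.22 yaw err -0.0
```

>>> {"fn": "servo_tool", "kwargs": {
  "series": [
    {"x": 0, "y": 0, "z": -0.005, "ax": 0, "ay": 0, "az": 0},
    {"x": -0.002, "y": 0, "z": -0.012, "ax": -0.004, "ay": -0.045, "az": 0},
    {"x": -0.005, "y": 0, "z": -0.019, "ax": -0.007, "ay": -0.09, "az": 0},
    {"x": -0.008, "y": 0.001, "z": -0.026, "ax": -0.011, "ay": -0.135, "az": 0},
    {"x": -0.011, "y": 0.001, "z": -0.032, "ax": -0.015, "ay": -0.18, "az": 0},
    {"x": -0.013, "y": 0.001, "z": -0.039, "ax": -0.018, "ay": -0.225, "az": 0},
    {"x": -0.016, "y": 0.001, "z": -0.045, "ax": -0.022, "ay": -0.27, "az": 0},
    {"x": -0.016, "y": 0.001, "z": -0.045, "ax": -0.022, "ay": -0.27, "az": 0},
    {"x": -0.016, "y": 0.001, "z": -0.045, "ax": -0.022, "ay": -0.27, "az": 0}
  ]
}}

```text
time: 29.52
eef_pos: [0.5622, 0.2399, 0.0685]
orientation: [0.999, -0.04, 0.001, -0.0]
force: [-0.1, 0.2, -2.3]
width: 0.0101
grip_force: 62.7
```

```bash
python3 -c "
from h import *; loc(0)"
```

```text
t29.52 pos [562.2 239.9  68.5] yaxis deg -94.63 z [ 0.003 -0.    -1.   ] F [-0.1  0.2 -2.3] T [0.02 0.02 0.02] w 10.1 g 62.7 j [ 0.24  0.34  1.85 -0.    0.95  1.89]
local [ 5.5 55.4 68.5] pitch deg -0.15 yaw err 0.02
```

>>> {"fn": "servo_tool", "kwargs": {
  "series": [
    {"x": -0.003, "y": 0, "z": -0.002, "ax": 0, "ay": 0, "az": 0},
    {"x": -0.003, "y": 0, "z": -0.005, "ax": 0, "ay": 0, "az": 0},
    {"x": -0.003, "y": 0, "z": -0.005, "ax": 0, "ay": 0, "az": 0}
  ]
}}

```text
time: 29.77
eef_pos: [0.5617, 0.2399, 0.0678]
orientation: [0.999, -0.041, 0.001, -0.0]
force: [-1.7, 0.0, 3.0]
width: 0.0103
grip_force: 63.2
```

```bash
python3 -c "
from h import *; loc(0)"
```

```text
t29.77 pos [561.7 239.9  67.8] yaxis deg -94.65 z [ 0.002 -0.    -1.   ] F [-1.7  0.   3. ] T [-0.14  0.3  -0.06] w 10.3 g 63.2 j [ 0.24  0.34  1.85 -0.    0.95  1.89]
local [ 4.9 55.4 67.8] pitch deg -0.13 yaw err -0.0
```

>>> {"fn": "servo_tool", "kwargs": {
  "hand": 26,
  "series": [
    {"x": 0, "y": 0, "z": 0, "ax": 0, "ay": 0, "az": 0},
    {"x": 0, "y": 0, "z": 0, "ax": 0, "ay": 0, "az": 0},
    {"x": 0, "y": 0, "z": 0, "ax": 0, "ay": 0, "az": 0},
    {"x": 0, "y": 0, "z": 0.08, "ax": 0, "ay": 0, "az": 0},
    {"x": 0, "y": 0, "z": 0.18, "ax": 0, "ay": 0, "az": 0},
    {"x": 0, "y": 0, "z": 0.3, "ax": 0, "ay": 0, "az": 0},
    {"x": 0, "y": 0, "z": 0.43, "ax": 0, "ay": 0, "az": 0},
    {"x": 0, "y": -0.1, "z": 0.6, "ax": 0, "ay": 0, "az": 0},
    {"x": 0, "y": -0.2, "z": 0.7, "ax": 0, "ay": 0, "az": 0},
    {"x": 0, "y": -0.2, "z": 0.7, "ax": 0, "ay": 0, "az": 0},
    {"x": 0, "y": -0.2, "z": 0.7, "ax": 0, "ay": 0, "az": 0}
  ]
}}

```text
time: 30.68
eef_pos: [0.5632, 0.1782, 0.2818]
orientation: [0.999, -0.042, 0.005, -0.001]
force: [-0.3, 0.5, 0.1]
width: 0.0255
grip_force: 0.0
```

```bash
python3 - <<'E'
from h import *
import pickle
loc(0)
d=env.get_image("wrist"); pickle.dump(d,open("w6.pkl","wb"))
e=env.get_image("top"); pickle.dump(e,open("t6.pkl","wb"))
z=lambda i,y0,y1,x0,x1,w,h:cv2.resize(i[y0:y1,x0:x1],(w,h),interpolation=cv2.INTER_CUBIC)
cv2.imwrite("pics/c6.png",np.vstack([z(d["img"],0,240,56,456,800,480),z(e["img"],190,285,320,420,120,114) if 0 else np.zeros((1,800,3),np.uint8)]))
for n in ["slat_1","hotplate"]: print([(round(r["score"],2),[round(v,1) for v in r["bbox"]]) for r in env.search_frame(n,"top")])
hsv=cv2.cvtColor(e["img"],cv2.COLOR_BGR2HSV)
for (u,v,w,h) in [(348,232,24,46),(380,214,22,52)]:
    x0,y0=u-w//2-4,v-h//2-6
    m=(hsv[y0:y0+h+12,x0:x0+w+8,1]>90).astype(np.uint8)
    cs,_=cv2.findContours(m,cv2.RETR_EXTERNAL,cv2.CHAIN_APPROX_NONE); q=max(cs,key=cv2.contourArea).reshape(-1,2)
    P=ray(e,q[:,0]+x0,q[:,1]+y0,.012)[:,:2]*1000
    c=P.mean(0); print(c.round(1), P.min(0).round(),P.max(0).round(), cv2.minAreaRect(P.astype(np.float32)))
    dark=0
cv2.imwrite("pics/t6.png",z(e["img"],180,280,310,420,770,600))
E
```

```text
t30.68 pos [563.2 178.2 281.8] yaxis deg -94.81 z [ 0.011  0.001 -1.   ] F [-0.3  0.5  0.1] T [ 0.03 -0.01  0.05] w 25.5 g 0.0 j [ 0.14  0.07  1.75 -0.    1.31  1.79]
local [ 11.4  -5.9 281.8] pitch deg -0.6 yaw err -0.16
[(0.68, [349.5, 231.1, 25.0, 47.6]), (0.62, [378.7, 212.3, 25.4, 51.5])]
[]
[ 455.3 -337.2] [ 377. -363.] [ 536. -310.] ((456.15472412109375, -337.23321533203125), (159.94601440429688, 50.68832778930664), 1.4059722423553467)
[ 509.  -449.7] [ 428. -494.] [ 592. -405.] ((510.10113525390625, -450.22576904296875), (49.90110778808594, 160.59356689453125), 73.04834747314453)
```

View pics/c6.png

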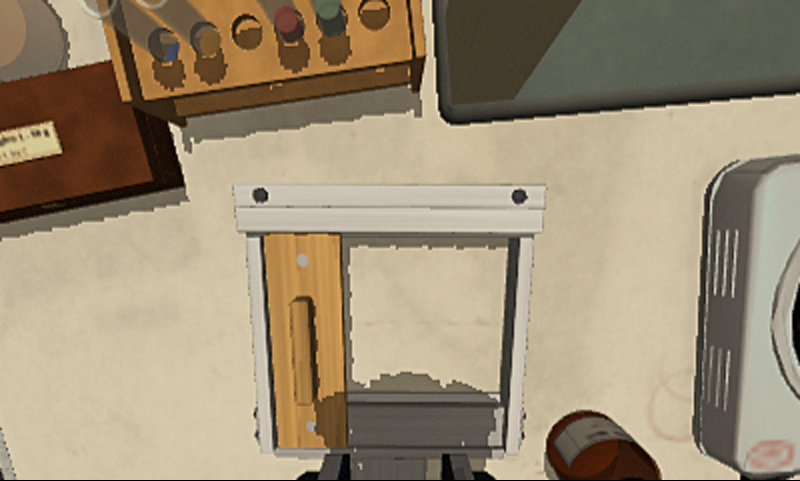

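Slat 1 is seated flat between the back rail and the bar's lip, beside the left rail (crop 265–348). Now to the two slats on the right.

>>> {"fn": "servo_tool", "kwargs": {
  "series": [
    {"x": -0.05, "y": -0.95, "z": 0.08, "ax": 0, "ay": 0, "az": 0},
    {"x": -0.05, "y": -0.95, "z": 0.08, "ax": 0, "ay": 0, "az": 0},
    {"x": -0.05, "y": -0.95, "z": 0.08, "ax": 0, "ay": 0, "az": 0},
    {"x": -0.05, "y": -0.95, "z": 0.08, "ax": 0, "ay": 0, "az": 0},
    {"x": -0.05, "y": -0.95, "z": 0.08, "ax": 0, "ay": 0, "az": 0},
    {"x": -0.05, "y": -0.95, "z": 0.08, "ax": 0, "ay": 0, "az": 0},
    {"x": -0.05, "y": -0.95, "z": 0.08, "ax": 0, "ay": 0, "az": 0}
  ]
}}

```text
time: 31.47
eef_pos: [0.5451, -0.1063, 0.2979]
orientation: [0.999, -0.04, -0.001, -0.001]
force: [0.3, 0.6, -0.1]
width: 0.0258
grip_force: 0.0
```

>>> {"fn": "servo_tool", "kwargs": {
  "hand": 40,
  "series": [
    {"x": -0.05, "y": -0.95, "z": 0.08, "ax": 0, "ay": 0, "az": 0},
    {"x": -0.05, "y": -0.95, "z": 0.08, "ax": 0, "ay": 0, "az": 0},
    {"x": -0.05, "y": -0.95, "z": 0.08, "ax": 0, "ay": 0, "az": 0},
    {"x": -0.05, "y": -0.95, "z": 0.08, "ax": 0, "ay": 0, "az": 0},
    {"x": -0.05, "y": -0.95, "z": 0.08, "ax": 0, "ay": 0, "az": 0},
    {"x": -0.05, "y": -0.95, "z": 0.08, "ax": 0, "ay": 0, "az": 0},
    {"x": -0.05, "y": -0.95, "z": 0.08, "ax": 0, "ay": 0, "az": 0},
    {"x": -0.05, "y": -0.95, "z": 0.08, "ax": 0, "ay": 0, "az": 0},
    {"x": -0.05, "y": -0.95, "z": 0.08, "ax": 0, "ay": 0, "az": 0},
    {"x": -0.05, "y": -0.95, "z": 0.08, "ax": 0, "ay": 0, "az": 0}
  ]
}}

```text
time: 32.3
eef_pos: [0.5311, -0.389, 0.3218]
orientation: [0.999, -0.04, -0.001, -0.002]
force: [0.2, 0.7, -0.1]
width: 0.0399
grip_force: 0.0
```

```bash
python3 snap.py w7 slat_1
```

```text
t32.30 pos [ 531.1 -389.   321.8] yaxis deg -94.61 z [-0.001  0.004 -1.   ] F [ 0.2  0.7 -0.1] T [-0.04 -0.02 -0.03] w 39.9 g 0.0 j [-0.79  0.2   1.53  0.    1.42  0.86]
slat_1 [(0.74, [294, 162, 53, 99]), (0.61, [230, 198, 44, 92])]
```

View pics/w7.png

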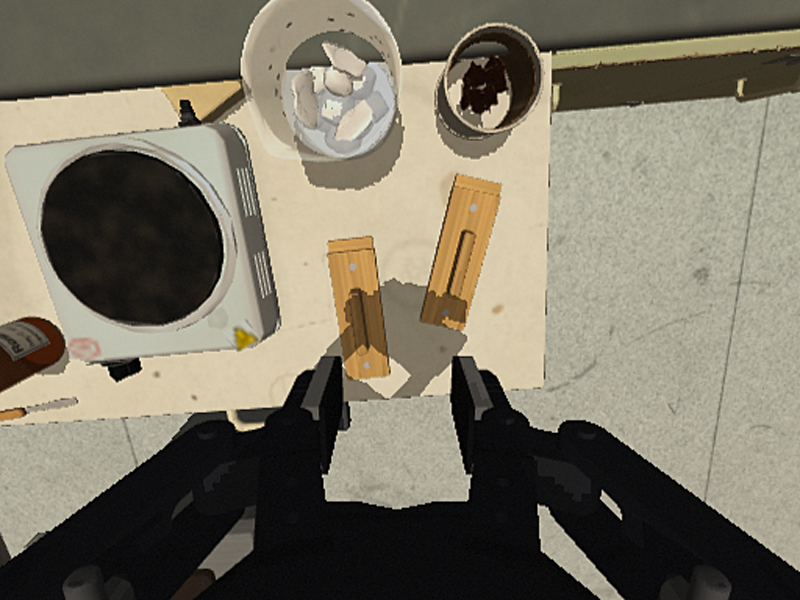

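Slat B runs from (350,245) to (368,378), slat C from (480,180) to (442,327), both with the tongue at the top, undisturbed.

```bash
python3 - <<'E'
from h import *
import pickle
d=pickle.load(open("w7.pkl","rb")); k=.64
for nm,q in [("B",[(329,252),(374,249),(390,376),(346,379)]),("C",[(455,190),(500,197),(463,330),(421,323)])]:
    P=np.array([ray(d,u*k,v*k,.012)[0,:2]*1000 for u,v in q]); print(nm,P.mean(0).round(1),[np.degrees(np.arctan2(*(P[b]-P[a])[::-1])).round(2) for a,b in [(3,0),(2,1)]],[np.linalg.norm(P[b]-P[a]).round(1) for a,b in [(3,0),(2,1),(0,1),(2,3)]])
h=cv2.cvtColor(d["img"],cv2.COLOR_BGR2HSV)
for nm,(u,v,w,hh) in [("B",(230,198,44,92)),("C",(294,162,53,99))]:
    x0,y0=int(u-w/2-6),int(v-hh/2-6); m=(h[y0:y0+hh+12,x0:x0+w+12,1]>105).astype(np.uint8)
    n,l,s,c=cv2.connectedComponentsWithStats(m); i=1+s[1:,4].argmax(); ys,xs=np.where(l==i)
    P=ray(d,xs+x0,ys+y0,.012)[:,:2]*1000; print(nm,"rect",cv2.minAreaRect(P.astype(np.float32)))
E
```

```text
B [ 450.3 -343.8] [np.float64(0.33), np.float64(1.65)] [np.float64(149.6), np.float64(149.3), np.float64(47.8), np.float64(51.2)]
C [ 502.4 -455.1] [np.float64(-17.17), np.float64(-16.69)] [np.float64(147.1), np.float64(148.2), np.float64(46.6), np.float64(47.8)]
B rect ((457.3741149902344, -343.242919921875), (162.64735412597656, 50.59928894042969), 1.6329632997512817)
C rect ((510.149169921875, -455.3139343261719), (51.05372619628906, 161.65419006347656), 73.14437103271484)
```

>>> {"fn": "servo_tool", "kwargs": {
  "series": [
    {"x": -0.1, "y": 0.1, "z": -0.1, "ax": 0, "ay": 0, "az": 0.1},
    {"x": -0.2, "y": 0.16, "z": -0.23, "ax": 0, "ay": 0, "az": 0.2},
    {"x": -0.26, "y": 0.16, "z": -0.36, "ax": 0, "ay": 0, "az": 0.2},
    {"x": -0.26, "y": 0.16, "z": -0.5, "ax": 0, "ay": 0, "az": 0.2},
    {"x": -0.26, "y": 0.16, "z": -0.63, "ax": 0, "ay": 0, "az": 0.2},
    {"x": -0.26, "y": 0.16, "z": -0.74, "ax": 0, "ay": 0, "az": 0.2},
    {"x": -0.26, "y": 0.16, "z": -0.74, "ax": 0, "ay": 0, "az": 0.2},
    {"x": -0.26, "y": 0.16, "z": -0.74, "ax": 0, "ay": 0, "az": 0.2}
  ]
}}

```text
time: 33.07
eef_pos: [0.4515, -0.3389, 0.0994]
orientation: [1.0, 0.013, -0.002, -0.003]
force: [0.1, -0.3, 0.4]
width: 0.0399
grip_force: 0.0
```

>>> {"fn": "servo_tool", "kwargs": {
  "series": [
    {"x": 0, "y": 0, "z": -0.09, "ax": 0, "ay": 0, "az": 0},
    {"x": 0, "y": 0, "z": -0.17, "ax": 0, "ay": 0, "az": 0},
    {"x": 0, "y": 0, "z": -0.21, "ax": 0, "ay": 0, "az": 0},
    {"x": 0, "y": 0, "z": -0.235, "ax": 0, "ay": 0, "az": 0},
    {"x": 0, "y": 0, "z": -0.235, "ax": 0, "ay": 0, "az": 0},
    {"x": 0, "y": 0, "z": -0.235, "ax": 0, "ay": 0, "az": 0}
  ]
}}

```text
time: 33.57
eef_pos: [0.4541, -0.343, 0.034]
orientation: [1.0, 0.012, 0.002, 0.001]
force: [0.1, 0.5, -0.2]
width: 0.0397
grip_force: 0.0
```

>>> {"fn": "servo_tool", "kwargs": {
  "hand": 2,
  "squeeze": 60,
  "series": [
    {"x": 0, "y": 0, "z": 0, "ax": 0, "ay": 0, "az": 0},
    {"x": 0, "y": 0, "z": 0, "ax": 0, "ay": 0, "az": 0},
    {"x": 0, "y": 0, "z": 0, "ax": 0, "ay": 0, "az": 0},
    {"x": 0, "y": 0, "z": 0, "ax": 0, "ay": 0, "az": 0},
    {"x": 0, "y": 0, "z": 0, "ax": 0, "ay": 0, "az": 0},
    {"x": 0, "y": 0, "z": 0, "ax": 0, "ay": 0, "az": 0}
  ]
}}

```text
time: 34.07
eef_pos: [0.4539, -0.3431, 0.0341]
orientation: [1.0, 0.012, 0.002, 0.001]
force: [-0.4, 1.5, 6.5]
width: 0.0099
grip_force: 61.7
```

```bash
python3 -c "
from h import *; st()"
```

```text
t34.07 pos [ 453.9 -343.1   34.1] yaxis deg -88.65 z [ 0.003 -0.002 -1.   ] F [-0.4  1.5  6.5] T [ 0.23  0.13 -0.05] w 9.9 g 61.7 j [-0.83  0.31  1.96  0.    0.86  0.72]
```

>>> {"fn": "servo_tool", "kwargs": {
  "hand": 30,
  "series": [
    {"x": 0, "y": 0, "z": 0, "ax": 0, "ay": 0, "az": 0},
    {"x": 0, "y": 0, "z": 0, "ax": 0, "ay": 0, "az": 0},
    {"x": 0, "y": 0, "z": 0, "ax": 0, "ay": 0, "az": 0},
    {"x": 0, "y": 0, "z": -0.021, "ax": 0, "ay": 0, "az": 0},
    {"x": 0, "y": 0, "z": -0.021, "ax": 0, "ay": 0, "az": 0},
    {"x": 0, "y": 0, "z": -0.021, "ax": 0, "ay": 0, "az": 0}
  ]
}}

```text
time: 34.57
eef_pos: [0.4525, -0.3416, 0.025]
orientation: [1.0, 0.012, 0.0, -0.001]
force: [-0.0, -0.6, 0.1]
width: 0.0301
grip_force: 0.0
```

>>> {"fn": "servo_tool", "kwargs": {
  "hand": 2,
  "squeeze": 60,
  "series": [
    {"x": 0, "y": 0, "z": 0, "ax": 0, "ay": 0, "az": 0},
    {"x": 0, "y": 0, "z": 0, "ax": 0, "ay": 0, "az": 0},
    {"x": 0, "y": 0, "z": 0, "ax": 0, "ay": 0, "az": 0},
    {"x": 0, "y": 0, "z": 0, "ax": 0, "ay": 0, "az": 0},
    {"x": 0, "y": 0, "z": 0, "ax": 0, "ay": 0, "az": 0},
    {"x": 0, "y": 0, "z": 0, "ax": 0, "ay": 0, "az": 0}
  ]
}}

```text
time: 35.07
eef_pos: [0.453, -0.3422, 0.026]
orientation: [1.0, 0.012, 0.001, 0.0]
force: [0.7, -0.2, -1.3]
width: 0.0103
grip_force: 63.0
```

```bash
python3 -c "
from h import *; st()"
```

```text
t35.07 pos [ 453.  -342.2   26. ] yaxis deg -88.65 z [ 0.002 -0.    -1.   ] F [ 0.7 -0.2 -1.3] T [-0.05 -0.01  0.03] w 10.3 g 63.0 j [-0.83  0.32  1.97  0.    0.85  0.72]
```

>>> {"fn": "servo_tool", "kwargs": {
  "series": [
    {"x": 0, "y": 0, "z": 0.1, "ax": 0, "ay": 0, "az": 0},
    {"x": 0, "y": 0, "z": 0.23, "ax": 0, "ay": 0, "az": 0},
    {"x": 0, "y": 0.05, "z": 0.36, "ax": 0, "ay": 0, "az": 0},
    {"x": 0.01, "y": 0.15, "z": 0.45, "ax": 0, "ay": 0, "az": 0},
    {"x": 0.02, "y": 0.26, "z": 0.53, "ax": 0, "ay": 0, "az": 0},
    {"x": 0.03, "y": 0.38, "z": 0.6, "ax": 0, "ay": 0, "az": 0},
    {"x": 0.04, "y": 0.51, "z": 0.613, "ax": 0, "ay": 0, "az": 0},
    {"x": 0.05, "y": 0.64, "z": 0.613, "ax": 0, "ay": 0, "az": 0},
    {"x": 0.06, "y": 0.77, "z": 0.613, "ax": 0, "ay": 0, "az": 0},
    {"x": 0.06, "y": 0.877, "z": 0.613, "ax": 0, "ay": 0, "az": 0}
  ]
}}

```text
time: 35.9
eef_pos: [0.4706, -0.0766, 0.21]
orientation: [1.0, 0.012, 0.001, -0.0]
force: [0.5, -0.3, -1.4]
width: 0.0104
grip_force: 62.8
```

>>> {"fn": "servo_tool", "kwargs": {
  "series": [
    {"x": 0.03, "y": 0.12, "z": 0, "ax": 0, "ay": 0, "az": -0.05},
    {"x": 0.06, "y": 0.25, "z": 0, "ax": 0, "ay": 0, "az": -0.1},
    {"x": 0.1, "y": 0.38, "z": 0, "ax": 0, "ay": 0, "az": -0.15},
    {"x": 0.14, "y": 0.51, "z": 0, "ax": 0, "ay": 0, "az": -0.2},
    {"x": 0.18, "y": 0.64, "z": 0, "ax": 0, "ay": 0, "az": -0.2},
    {"x": 0.216, "y": 0.77, "z": 0, "ax": 0, "ay": 0, "az": -0.2},
    {"x": 0.216, "y": 0.879, "z": -0.1, "ax": 0, "ay": 0, "az": -0.2},
    {"x": 0.216, "y": 0.879, "z": -0.2, "ax": 0, "ay": 0, "az": -0.2},
    {"x": 0.216, "y": 0.879, "z": -0.3, "ax": 0, "ay": 0, "az": -0.2},
    {"x": 0.216, "y": 0.879, "z": -0.3, "ax": 0, "ay": 0, "az": -0.2}
  ]
}}

```text
time: 36.73
eef_pos: [0.5302, 0.1846, 0.1123]
orientation: [0.999, -0.04, -0.006, 0.002]
force: [-2.0, -0.1, -3.1]
width: 0.0103
grip_force: 62.7
```

>>> {"fn": "servo_tool", "kwargs": {
  "series": [
    {"x": 0, "y": 0, "z": 0, "ax": 0.01, "ay": 0.13, "az": 0},
    {"x": 0, "y": 0, "z": 0, "ax": 0.0216, "ay": 0.267, "az": 0},
    {"x": 0, "y": 0, "z": 0, "ax": 0.0216, "ay": 0.267, "az": 0},
    {"x": 0, "y": 0, "z": 0, "ax": 0.0216, "ay": 0.267, "az": 0}
  ]
}}

```text
time: 37.07
eef_pos: [0.5371, 0.1842, 0.1211]
orientation: [0.997, -0.041, -0.068, -0.003]
force: [-1.0, 0.0, -1.2]
width: 0.0106
grip_force: 62.7
```

```bash
python3 -c "
from h import *; loc(0)"
```

```text
t37.07 pos [537.1 184.2 121.1] yaxis deg -94.71 z [-0.135  0.011 -0.991] F [-1.   0.  -1.2] T [-0.04 -0.15  0.02] w 10.6 g 62.7 j [0.14 0.24 1.86 0.03 1.17 1.78]
local [-15.1  -2.1 121.1] pitch deg 7.77 yaw err -0.06
```

>>> {"fn": "servo_tool", "kwargs": {
  "series": [
    {"x": 0, "y": 0, "z": -0.07, "ax": 0, "ay": 0, "az": 0},
    {"x": 0, "y": 0, "z": -0.12, "ax": 0, "ay": 0, "az": 0},
    {"x": 0, "y": 0, "z": -0.138, "ax": 0, "ay": 0, "az": 0},
    {"x": 0, "y": 0, "z": -0.138, "ax": 0, "ay": 0, "az": 0},
    {"x": 0, "y": 0, "z": -0.138, "ax": 0, "ay": 0, "az": 0},
    {"x": 0.02, "y": -0.0016, "z": -0.138, "ax": 0, "ay": 0, "az": 0},
    {"x": 0.04, "y": -0.0033, "z": -0.138, "ax": 0, "ay": 0, "az": 0},
    {"x": 0.05, "y": -0.004, "z": -0.138, "ax": 0, "ay": 0, "az": 0},
    {"x": 0.06, "y": -0.005, "z": -0.138, "ax": 0, "ay": 0, "az": 0},
    {"x": 0.06, "y": -0.005, "z": -0.138, "ax": 0, "ay": 0, "az": 0}
  ]
}}

```text
time: 37.9
eef_pos: [0.555, 0.183, 0.0791]
orientation: [0.997, -0.041, -0.069, -0.003]
force: [-0.3, -0.5, -1.9]
width: 0.0107
grip_force: 62.8
```

```bash
python3 -c "
from h import *; loc(0)
import pickle
d=env.get_image('wrist'); cv2.imwrite('pics/w8.png',cv2.resize(d['img'],(800,600))); pickle.dump(d,open('w8.pkl','wb'))"
```

```text
t37.90 pos [555.  183.   79.1] yaxis deg -94.67 z [-0.136  0.011 -0.991] F [-0.3 -0.5 -1.9] T [-0.04 -0.05  0.01] w 10.7 g 62.8 j [0.13 0.34 1.84 0.03 1.1  1.77]
local [ 2.8 -1.8 79.1] pitch deg 7.86 yaw err -0.02
```

View pics/w8.png

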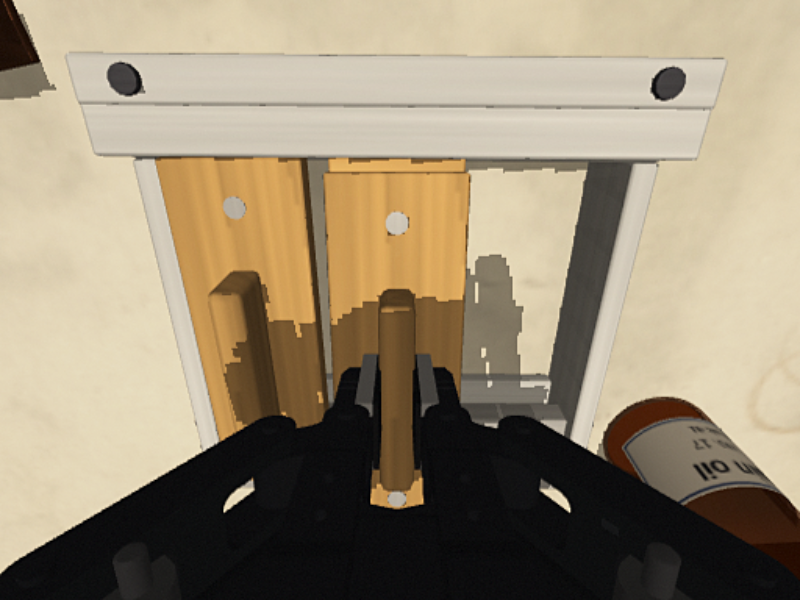

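The middle slat's tongue is in the groove (rows 160–173), centred between the rails; I push to contact as before.

>>> {"fn": "servo_tool", "kwargs": {
  "series": [
    {"x": 0.005, "y": 0, "z": 0, "ax": 0, "ay": 0, "az": 0},
    {"x": 0.01, "y": -0.001, "z": 0, "ax": 0, "ay": 0, "az": 0},
    {"x": 0.01, "y": -0.001, "z": 0, "ax": 0, "ay": 0, "az": 0}
  ]
}}

```text
time: 38.2
eef_pos: [0.557, 0.1828, 0.0785]
orientation: [0.997, -0.04, -0.069, -0.003]
force: [0.3, -0.1, -1.3]
width: 0.0109
grip_force: 62.8
```

>>> {"fn": "servo_tool", "kwargs": {
  "series": [
    {"x": 0.003, "y": 0, "z": 0, "ax": 0, "ay": 0, "az": 0},
    {"x": 0.006, "y": 0, "z": 0, "ax": 0, "ay": 0, "az": 0},
    {"x": 0.006, "y": 0, "z": 0, "ax": 0, "ay": 0, "az": 0}
  ]
}}

```text
time: 38.45
eef_pos: [0.5588, 0.1828, 0.0785]
orientation: [0.997, -0.04, -0.069, -0.003]
force: [-0.1, 0.6, -0.7]
width: 0.0107
grip_force: 62.8
```

>>> {"fn": "servo_tool", "kwargs": {
  "series": [
    {"x": 0.003, "y": 0, "z": 0, "ax": 0, "ay": 0, "az": 0},
    {"x": 0.006, "y": 0, "z": 0, "ax": 0, "ay": 0, "az": 0},
    {"x": 0.006, "y": 0, "z": 0, "ax": 0, "ay": 0, "az": 0}
  ]
}}

```text
time: 38.7
eef_pos: [0.5598, 0.1829, 0.0784]
orientation: [0.997, -0.041, -0.07, -0.003]
force: [-1.5, 0.3, -0.5]
width: 0.0106
grip_force: 62.9
```

```bash
python3 -c "
from h import *; loc(0)"
```

```text
t38.70 pos [559.8 182.9  78.4] yaxis deg -94.65 z [-0.14   0.011 -0.99 ] F [-1.5  0.3 -0.5] T [-0.01  0.19 -0.03] w 10.6 g 62.9 j [0.13 0.35 1.82 0.03 1.11 1.77]
local [ 7.7 -1.6 78.4] pitch deg 8.06 yaw err -0.0
```

>>> {"fn": "servo_tool", "kwargs": {
  "series": [
    {"x": -0.003, "y": 0, "z": -0.006, "ax": -0.004, "ay": -0.045, "az": 0},
    {"x": -0.006, "y": 0, "z": -0.013, "ax": -0.007, "ay": -0.09, "az": 0},
    {"x": -0.009, "y": 0.001, "z": -0.02, "ax": -0.011, "ay": -0.135, "az": 0},
    {"x": -0.012, "y": 0.001, "z": -0.027, "ax": -0.015, "ay": -0.18, "az": 0},
    {"x": -0.015, "y": 0.001, "z": -0.034, "ax": -0.018, "ay": -0.225, "az": 0},
    {"x": -0.018, "y": 0.001, "z": -0.04, "ax": -0.022, "ay": -0.268, "az": 0},
    {"x": -0.018, "y": 0.001, "z": -0.04, "ax": -0.022, "ay": -0.268, "az": 0},
    {"x": -0.018, "y": 0.001, "z": -0.043, "ax": -0.022, "ay": -0.268, "az": 0},
    {"x": -0.018, "y": 0.001, "z": -0.043, "ax": -0.022, "ay": -0.268, "az": 0}
  ]
}}

```text
time: 39.45
eef_pos: [0.5553, 0.1831, 0.066]
orientation: [0.999, -0.041, 0.001, 0.0]
force: [-1.7, -0.3, 0.7]
width: 0.0108
grip_force: 62.9
```

```bash
python3 -c "
from h import *; loc(0)"
```

```text
t39.45 pos [555.3 183.1  66. ] yaxis deg -94.65 z [ 0.002 -0.    -1.   ] F [-1.7 -0.3  0.7] T [0.04 0.1  0.1 ] w 10.8 g 62.9 j [ 0.15  0.29  1.92 -0.    0.93  1.8 ]
local [ 3.1 -1.7 66. ] pitch deg -0.12 yaw err -0.0
```

>>> {"fn": "servo_tool", "kwargs": {
  "hand": 26,
  "series": [
    {"x": 0, "y": 0, "z": 0, "ax": 0, "ay": 0, "az": 0},
    {"x": 0, "y": 0, "z": 0, "ax": 0, "ay": 0, "az": 0},
    {"x": 0, "y": 0, "z": 0, "ax": 0, "ay": 0, "az": 0},
    {"x": 0, "y": 0, "z": 0.1, "ax": 0, "ay": 0, "az": 0},
    {"x": 0, "y": 0, "z": 0.22, "ax": 0, "ay": 0, "az": 0},
    {"x": 0, "y": 0, "z": 0.35, "ax": 0, "ay": 0, "az": 0},
    {"x": 0, "y": -0.05, "z": 0.48, "ax": 0, "ay": 0, "az": 0},
    {"x": 0, "y": -0.15, "z": 0.58, "ax": 0, "ay": 0, "az": 0},
    {"x": 0, "y": -0.25, "z": 0.68, "ax": 0, "ay": 0, "az": 0},
    {"x": 0, "y": -0.35, "z": 0.75, "ax": 0, "ay": 0, "az": 0}
  ]
}}

```text
time: 40.28
eef_pos: [0.5556, 0.0774, 0.2944]
orientation: [0.999, -0.04, 0.003, 0.0]
force: [0.0, 0.3, 0.3]
width: 0.0262
grip_force: 0.0
```

>>> {"fn": "servo_tool", "kwargs": {
  "hand": 40,
  "series": [
    {"x": -0.07, "y": -0.95, "z": 0.1, "ax": 0, "ay": 0, "az": 0},
    {"x": -0.07, "y": -0.95, "z": 0.1, "ax": 0, "ay": 0, "az": 0},
    {"x": -0.07, "y": -0.95, "z": 0.1, "ax": 0, "ay": 0, "az": 0},
    {"x": -0.07, "y": -0.95, "z": 0.1, "ax": 0, "ay": 0, "az": 0},
    {"x": -0.07, "y": -0.95, "z": 0.1, "ax": 0, "ay": 0, "az": 0},
    {"x": -0.07, "y": -0.95, "z": 0.1, "ax": 0, "ay": 0, "az": 0},
    {"x": -0.07, "y": -0.95, "z": 0.1, "ax": 0, "ay": 0, "az": 0}
  ]
}}

```text
time: 40.87
eef_pos: [0.5335, -0.2094, 0.3213]
orientation: [0.999, -0.041, 0.001, 0.001]
force: [1.1, -0.3, -0.5]
width: 0.0402
grip_force: 0.0
```

>>> {"fn": "servo_tool", "kwargs": {
  "series": [
    {"x": 0.0, "y": -0.65, "z": 0, "ax": 0, "ay": 0, "az": 0},
    {"x": 0, "y": -0.65, "z": 0, "ax": 0, "ay": 0, "az": 0},
    {"x": 0, "y": -0.65, "z": 0, "ax": 0, "ay": 0, "az": 0},
    {"x": 0, "y": -0.65, "z": 0, "ax": 0, "ay": 0, "az": 0},
    {"x": 0, "y": -0.65, "z": 0, "ax": 0, "ay": 0, "az": 0},
    {"x": 0, "y": -0.65, "z": 0, "ax": 0, "ay": 0, "az": 0},
    {"x": 0, "y": -0.65, "z": 0, "ax": 0, "ay": 0, "az": 0},
    {"x": 0, "y": -0.65, "z": 0, "ax": 0, "ay": 0, "az": 0}
  ]
}}

```text
time: 41.53
eef_pos: [0.534, -0.4015, 0.3204]
orientation: [0.999, -0.041, 0.001, -0.0]
force: [-0.3, 0.6, -0.1]
width: 0.0401
grip_force: 0.0
```

```bash
cat > sl.py <<'E'
from h import *
st()
for cam in ["top","wrist"]:
    d=env.get_image(cam); h=cv2.cvtColor(d["img"],cv2.COLOR_BGR2HSV)
    for r in env.search_frame("slat_1",cam):
        u,v,w,hh=[int(round(t)) for t in r["bbox"]]; x0,y0=max(0,u-w//2-6),max(0,v-hh//2-6); s=h[y0:y0+hh+12,x0:x0+w+12,1]
        n,l,S,c=cv2.connectedComponentsWithStats((s>(90 if cam=="top" else 105)).astype(np.uint8))
        if n<2: continue
        ys,xs=np.where(l==1+S[1:,4].argmax()); P=ray(d,xs+x0,ys+y0,.012)[:,:2]*1000
        print(cam,round(r["score"],2),(u,v,w,hh),cv2.minAreaRect(P.astype(np.float32)))
E
python3 sl.py
```

```text
t41.53 pos [ 534.  -401.5  320.4] yaxis deg -94.66 z [ 0.002  0.    -1.   ] F [-0.3  0.6 -0.1] T [ 0.06  0.01 -0.02] w 40.1 g 0.0 j [-0.8   0.22  1.51  0.    1.41  0.85]
top 0.87 (184, 204, 23, 47) ((563.6322021484375, 188.68817138671875), (52.155616760253906, 154.80535888671875), 85.92253112792969)
top 0.66 (164, 202, 18, 44) ((569.00390625, 248.11196899414062), (53.55602264404297, 155.26145935058594), 85.27532196044922)
wrist 0.84 (287, 166, 50, 102) ((510.20635986328125, -455.45135498046875), (50.78713607788086, 161.5858917236328), 73.09546661376953)
```

>>> {"fn": "servo_tool", "kwargs": {
  "series": [
    {"x": 0, "y": 0, "z": 0, "ax": 0, "ay": 0, "az": 0.25},
    {"x": 0, "y": 0, "z": 0, "ax": 0, "ay": 0, "az": 0.5},
    {"x": 0, "y": 0, "z": 0, "ax": 0, "ay": 0, "az": 0.75},
    {"x": 0, "y": 0, "z": 0, "ax": 0, "ay": 0, "az": 1},
    {"x": 0, "y": 0, "z": 0, "ax": 0, "ay": 0, "az": 1}
  ]
}}

```text
time: 42.15
eef_pos: [0.5344, -0.4008, 0.3211]
orientation: [0.975, 0.222, 0.001, 0.0]
force: [0.2, -0.1, 0.1]
width: 0.0401
grip_force: 0.0
```

>>> {"fn": "servo_tool", "kwargs": {
  "series": [
    {"x": 0, "y": 0, "z": 0, "ax": 0, "ay": 0, "az": 0.25},
    {"x": 0, "y": 0, "z": 0, "ax": 0, "ay": 0, "az": 0.5},
    {"x": 0, "y": 0, "z": 0, "ax": 0, "ay": 0, "az": 0.75},
    {"x": 0, "y": 0, "z": 0, "ax": 0, "ay": 0, "az": 1},
    {"x": 0, "y": 0, "z": 0, "ax": 0, "ay": 0, "az": 1}
  ]
}}

```text
time: 42.57
eef_pos: [0.5342, -0.4012, 0.3209]
orientation: [0.885, 0.465, 0.001, -0.0]
force: [0.5, -0.1, 0.2]
width: 0.04
grip_force: 0.0
```

>>> {"fn": "servo_tool", "kwargs": {
  "series": [
    {"x": 0, "y": 0, "z": 0, "ax": 0, "ay": 0, "az": 0.25},
    {"x": 0, "y": 0, "z": 0, "ax": 0, "ay": 0, "az": 0.5},
    {"x": 0, "y": 0, "z": 0, "ax": 0, "ay": 0, "az": 0.75},
    {"x": 0, "y": 0, "z": 0, "ax": 0, "ay": 0, "az": 1},
    {"x": 0, "y": 0, "z": 0, "ax": 0, "ay": 0, "az": 1}
  ]
}}

```text
time: 42.98
eef_pos: [0.5342, -0.4014, 0.3208]
orientation: [0.735, 0.678, 0.001, -0.001]
force: [0.1, -0.6, 0.2]
width: 0.0401
grip_force: 0.0
```

>>> {"fn": "servo_tool", "kwargs": {
  "series": [
    {"x": 0, "y": 0, "z": 0, "ax": 0, "ay": 0, "az": 0.25},
    {"x": 0, "y": 0, "z": 0, "ax": 0, "ay": 0, "az": 0.5},
    {"x": 0, "y": 0, "z": 0, "ax": 0, "ay": 0, "az": 0.75},
    {"x": 0, "y": 0, "z": 0, "ax": 0, "ay": 0, "az": 1},
    {"x": 0, "y": 0, "z": 0, "ax": 0, "ay": 0, "az": 1}
  ]
}}

```text
time: 43.4
eef_pos: [0.5341, -0.4015, 0.3208]
orientation: [0.535, 0.845, 0.001, -0.001]
force: [0.0, 0.4, 0.2]
width: 0.0401
grip_force: 0.0
```

>>> {"fn": "servo_tool", "kwargs": {
  "series": [
    {"x": 0, "y": 0, "z": 0, "ax": 0, "ay": 0, "az": 0.25},
    {"x": 0, "y": 0, "z": 0, "ax": 0, "ay": 0, "az": 0.5},
    {"x": 0, "y": 0, "z": 0, "ax": 0, "ay": 0, "az": 0.75},
    {"x": 0, "y": 0, "z": 0, "ax": 0, "ay": 0, "az": 1},
    {"x": 0, "y": 0, "z": 0, "ax": 0, "ay": 0, "az": 1}
  ]
}}

```text
time: 43.82
eef_pos: [0.5341, -0.4017, 0.3207]
orientation: [0.299, 0.954, 0.0, -0.001]
force: [-0.2, 0.1, 0.1]
width: 0.04
grip_force: 0.0
```

>>> {"fn": "servo_tool", "kwargs": {
  "series": [
    {"x": -0.05, "y": -0.1, "z": -0.05, "ax": 0, "ay": 0, "az": 0.25},
    {"x": -0.092, "y": -0.168, "z": -0.15, "ax": 0, "ay": 0, "az": 0.5},
    {"x": -0.092, "y": -0.168, "z": -0.27, "ax": 0, "ay": 0, "az": 0.592},
    {"x": -0.092, "y": -0.168, "z": -0.4, "ax": 0, "ay": 0, "az": 0.592},
    {"x": -0.092, "y": -0.168, "z": -0.53, "ax": 0, "ay": 0, "az": 0.592},
    {"x": -0.092, "y": -0.168, "z": -0.65, "ax": 0, "ay": 0, "az": 0.592},
    {"x": -0.092, "y": -0.168, "z": -0.735, "ax": 0, "ay": 0, "az": 0.592},
    {"x": -0.092, "y": -0.168, "z": -0.735, "ax": 0, "ay": 0, "az": 0.592},
    {"x": -0.092, "y": -0.168, "z": -0.735, "ax": 0, "ay": 0, "az": 0.592}
  ]
}}

```text
time: 44.57
eef_pos: [0.5058, -0.4514, 0.0985]
orientation: [0.149, 0.989, 0.002, -0.002]
force: [0.7, -0.6, 0.5]
width: 0.0403
grip_force: 0.0
```

```bash
python3 -c "
from h import *; st()"
```

```text
t44.57 pos [ 505.8 -451.4   98.5] yaxis deg 72.89 z [-0.004  0.004 -1.   ] F [ 0.7 -0.6  0.5] T [-0.03 -0.05 -0.  ] w 40.3 g 0.0 j [-0.88  0.43  1.66 -0.    1.06 -2.15]
```

Check alignment with C from here, then descend and grip.

>>> {"fn": "servo_tool", "kwargs": {
  "series": [
    {"x": 0, "y": 0, "z": -0.09, "ax": 0, "ay": 0, "az": 0},
    {"x": 0, "y": 0, "z": -0.17, "ax": 0, "ay": 0, "az": 0},
    {"x": 0, "y": 0, "z": -0.22, "ax": 0, "ay": 0, "az": 0},
    {"x": 0, "y": 0, "z": -0.245, "ax": 0, "ay": 0, "az": 0},
    {"x": 0, "y": 0, "z": -0.245, "ax": 0, "ay": 0, "az": 0},
    {"x": 0, "y": 0, "z": -0.245, "ax": 0, "ay": 0, "az": 0}
  ]
}}

```text
time: 45.07
eef_pos: [0.5071, -0.4531, 0.0281]
orientation: [0.147, 0.989, -0.0, -0.0]
force: [-0.2, 0.1, 0.0]
width: 0.0399
grip_force: 0.0
```

>>> {"fn": "servo_tool", "kwargs": {
  "hand": 2,
  "squeeze": 60,
  "series": [
    {"x": 0, "y": 0, "z": 0, "ax": 0, "ay": 0, "az": 0},
    {"x": 0, "y": 0, "z": 0, "ax": 0, "ay": 0, "az": 0},
    {"x": 0, "y": 0, "z": 0, "ax": 0, "ay": 0, "az": 0},
    {"x": 0, "y": 0, "z": 0, "ax": 0, "ay": 0, "az": 0},
    {"x": 0, "y": 0, "z": 0, "ax": 0, "ay": 0, "az": 0},
    {"x": 0, "y": 0, "z": 0, "ax": 0, "ay": 0, "az": 0}
  ]
}}

```text
time: 45.57
eef_pos: [0.5074, -0.4535, 0.0288]
orientation: [0.147, 0.989, -0.001, 0.0]
force: [-0.2, 1.0, 6.0]
width: 0.0104
grip_force: 63.7
```

```bash
python3 -c "
from h import *; st()"
```

```text
t45.57 pos [ 507.4 -453.5   28.8] yaxis deg 73.11 z [ 0.    -0.002 -1.   ] F [-0.2  1.   6. ] T [0.06 0.1  0.01] w 10.4 g 63.7 j [-0.88  0.52  1.68 -0.    0.94 -2.15]
```

>>> {"fn": "servo_tool", "kwargs": {
  "series": [
    {"x": 0, "y": 0, "z": 0.1, "ax": 0, "ay": 0, "az": 0},
    {"x": -0.01, "y": 0, "z": 0.23, "ax": 0, "ay": 0, "az": 0},
    {"x": -0.02, "y": 0.05, "z": 0.36, "ax": 0, "ay": 0, "az": 0},
    {"x": -0.02, "y": 0.15, "z": 0.46, "ax": 0, "ay": 0, "az": 0},
    {"x": -0.02, "y": 0.26, "z": 0.55, "ax": 0, "ay": 0, "az": 0.1},
    {"x": -0.02, "y": 0.38, "z": 0.604, "ax": 0, "ay": 0, "az": 0.2},
    {"x": -0.02, "y": 0.51, "z": 0.604, "ax": 0, "ay": 0, "az": 0.3},
    {"x": -0.02, "y": 0.64, "z": 0.604, "ax": 0, "ay": 0, "az": 0.408},
    {"x": -0.02, "y": 0.77, "z": 0.604, "ax": 0, "ay": 0, "az": 0.408},
    {"x": -0.02, "y": 0.87, "z": 0.604, "ax": 0, "ay": 0, "az": 0.408},
    {"x": -0.02, "y": 0.967, "z": 0.604, "ax": 0, "ay": 0, "az": 0.408}
  ]
}}

```text
time: 46.48
eef_pos: [0.4995, -0.1598, 0.207]
orientation: [0.04, 0.999, 0.001, -0.002]
force: [0.6, 0.8, -1.6]
width: 0.0102
grip_force: 62.7
```

>>> {"fn": "servo_tool", "kwargs": {
  "series": [
    {"x": 0.02, "y": 0.12, "z": 0, "ax": 0, "ay": 0, "az": 0},
    {"x": 0.04, "y": 0.25, "z": 0, "ax": 0, "ay": 0, "az": 0},
    {"x": 0.06, "y": 0.38, "z": 0, "ax": 0, "ay": 0, "az": 0},
    {"x": 0.08, "y": 0.51, "z": 0, "ax": 0, "ay": 0, "az": 0},
    {"x": 0.104, "y": 0.64, "z": 0, "ax": 0, "ay": 0, "az": 0},
    {"x": 0.104, "y": 0.77, "z": 0, "ax": 0, "ay": 0, "az": 0},
    {"x": 0.104, "y": 0.87, "z": 0, "ax": 0, "ay": 0, "az": 0},
    {"x": 0.104, "y": 0.967, "z": -0.05, "ax": 0, "ay": 0, "az": 0},
    {"x": 0.104, "y": 0.967, "z": -0.15, "ax": 0, "ay": 0, "az": 0},
    {"x": 0.104, "y": 0.967, "z": -0.25, "ax": 0, "ay": 0, "az": 0},
    {"x": 0.104, "y": 0.967, "z": -0.28, "ax": 0, "ay": 0, "az": 0},
    {"x": 0.104, "y": 0.967, "z": -0.28, "ax": 0, "ay": 0, "az": 0}
  ]
}}

```text
time: 47.48
eef_pos: [0.5284, 0.1279, 0.1198]
orientation: [0.04, 0.999, -0.0, -0.005]
force: [-0.2, -0.5, -1.4]
width: 0.0103
grip_force: 62.6
```

>>> {"fn": "servo_tool", "kwargs": {
  "series": [
    {"x": 0, "y": 0, "z": 0, "ax": 0.01, "ay": 0.13, "az": 0},
    {"x": 0, "y": 0, "z": 0, "ax": 0.0216, "ay": 0.267, "az": 0},
    {"x": 0, "y": 0, "z": 0, "ax": 0.0216, "ay": 0.267, "az": 0},
    {"x": 0, "y": 0, "z": 0, "ax": 0.0216, "ay": 0.267, "az": 0}
  ]
}}

```text
time: 47.82
eef_pos: [0.5333, 0.1274, 0.1253]
orientation: [0.041, 0.997, 0.003, -0.069]
force: [-1.0, 0.3, -0.9]
width: 0.0104
grip_force: 62.7
```

```bash
python3 -c "
from h import *; loc(0)"
```

```text
t47.82 pos [533.3 127.4 125.3] yaxis deg 85.28 z [-0.137  0.012 -0.99 ] F [-1.   0.3 -0.9] T [-0.04 -0.14 -0.02] w 10.4 g 62.7 j [ 0.04  0.2   1.9   0.02  1.17 -1.46]
local [-14.3 -59.  125.3] pitch deg 7.92 yaw err 179.93
```

>>> {"fn": "servo_tool", "kwargs": {
  "series": [
    {"x": 0, "y": 0, "z": -0.07, "ax": 0, "ay": 0, "az": 0},
    {"x": 0, "y": 0, "z": -0.12, "ax": 0, "ay": 0, "az": 0},
    {"x": 0, "y": 0, "z": -0.144, "ax": 0, "ay": 0, "az": 0},
    {"x": 0, "y": 0, "z": -0.144, "ax": 0, "ay": 0, "az": 0},
    {"x": 0, "y": 0, "z": -0.144, "ax": 0, "ay": 0, "az": 0},
    {"x": 0.02, "y": -0.0016, "z": -0.144, "ax": 0, "ay": 0, "az": 0},
    {"x": 0.04, "y": -0.0033, "z": -0.144, "ax": 0, "ay": 0, "az": 0},
    {"x": 0.05, "y": -0.004, "z": -0.144, "ax": 0, "ay": 0, "az": 0},
    {"x": 0.062, "y": -0.005, "z": -0.144, "ax": 0, "ay": 0, "az": 0},
    {"x": 0.062, "y": -0.005, "z": -0.144, "ax": 0, "ay": 0, "az": 0},
    {"x": 0.062, "y": -0.005, "z": -0.144, "ax": 0, "ay": 0, "az": 0}
  ]
}}

```text
time: 48.73
eef_pos: [0.5506, 0.1264, 0.0807]
orientation: [0.04, 0.997, 0.003, -0.071]
force: [-0.6, 0.0, -1.1]
width: 0.0103
grip_force: 62.7
```

```bash
python3 -c "
from h import *; loc(0)"
```

```text
t48.73 pos [550.6 126.4  80.7] yaxis deg 85.35 z [-0.141  0.012 -0.99 ] F [-0.6  0.  -1.1] T [-0.04 -0.11  0.01] w 10.3 g 62.7 j [ 0.04  0.3   1.88  0.02  1.1  -1.46]
local [  3.  -58.6  80.7] pitch deg 8.15 yaw err 180.0
```

>>> {"fn": "servo_tool", "kwargs": {
  "series": [
    {"x": 0.003, "y": 0, "z": 0, "ax": 0, "ay": 0, "az": 0},
    {"x": 0.008, "y": -0.001, "z": 0, "ax": 0, "ay": 0, "az": 0},
    {"x": 0.008, "y": -0.001, "z": 0, "ax": 0, "ay": 0, "az": 0}
  ]
}}

```text
time: 48.98
eef_pos: [0.5527, 0.126, 0.0806]
orientation: [0.04, 0.997, 0.003, -0.071]
force: [0.2, 0.4, -1.7]
width: 0.0102
grip_force: 62.7
```

>>> {"fn": "servo_tool", "kwargs": {
  "series": [
    {"x": 0.003, "y": 0, "z": 0, "ax": 0, "ay": 0, "az": 0},
    {"x": 0.006, "y": 0, "z": 0, "ax": 0, "ay": 0, "az": 0},
    {"x": 0.006, "y": 0, "z": 0, "ax": 0, "ay": 0, "az": 0}
  ]
}}

```text
time: 49.23
eef_pos: [0.5545, 0.1261, 0.0806]
orientation: [0.04, 0.997, 0.003, -0.071]
force: [-0.3, -0.3, -0.9]
width: 0.0106
grip_force: 62.7
```

```bash
python3 -c "
from h import *; loc(0)"
```

```text
t49.23 pos [554.5 126.1  80.6] yaxis deg 85.35 z [-0.141  0.012 -0.99 ] F [-0.3 -0.3 -0.9] T [ 0.04 -0.11 -0.06] w 10.6 g 62.7 j [ 0.04  0.31  1.87  0.02  1.11 -1.46]
local [  7.  -58.6  80.6] pitch deg 8.15 yaw err 180.0
```

>>> {"fn": "servo_tool", "kwargs": {
  "series": [
    {"x": 0.003, "y": 0, "z": 0, "ax": 0, "ay": 0, "az": 0},
    {"x": 0.006, "y": 0, "z": 0, "ax": 0, "ay": 0, "az": 0},
    {"x": 0.006, "y": 0, "z": 0, "ax": 0, "ay": 0, "az": 0}
  ]
}}

```text
time: 49.48
eef_pos: [0.5559, 0.1262, 0.0805]
orientation: [0.04, 0.997, 0.003, -0.072]
force: [-1.6, 0.3, -0.3]
width: 0.0099
grip_force: 62.8
```

>>> {"fn": "servo_tool", "kwargs": {
  "series": [
    {"x": 0.003, "y": 0, "z": 0, "ax": 0, "ay": 0, "az": 0},
    {"x": 0.005, "y": 0, "z": 0, "ax": 0, "ay": 0, "az": 0},
    {"x": 0.005, "y": 0, "z": 0, "ax": 0, "ay": 0, "az": 0}
  ]
}}

```text
time: 49.73
eef_pos: [0.556, 0.1263, 0.0805]
orientation: [0.041, 0.996, 0.003, -0.074]
force: [-6.2, 0.1, 1.9]
width: 0.0103
grip_force: 63.1
```

```bash
python3 -c "
from h import *; loc(0)"
```

```text
t49.73 pos [556.  126.3  80.5] yaxis deg 85.34 z [-0.147  0.012 -0.989] F [-6.2  0.1  1.9] T [-0.01  0.85 -0.09] w 10.3 g 63.1 j [ 0.04  0.31  1.86  0.02  1.11 -1.46]
local [  8.5 -58.3  80.5] pitch deg 8.46 yaw err 179.99
```

>>> {"fn": "servo_tool", "kwargs": {
  "series": [
    {"x": -0.005, "y": 0, "z": -0.004, "ax": -0.004, "ay": -0.045, "az": 0},
    {"x": -0.008, "y": 0, "z": -0.011, "ax": -0.007, "ay": -0.09, "az": 0},
    {"x": -0.011, "y": 0.001, "z": -0.018, "ax": -0.011, "ay": -0.135, "az": 0},
    {"x": -0.014, "y": 0.001, "z": -0.025, "ax": -0.015, "ay": -0.18, "az": 0},
    {"x": -0.017, "y": 0.001, "z": -0.031, "ax": -0.018, "ay": -0.225, "az": 0},
    {"x": -0.02, "y": 0.001, "z": -0.037, "ax": -0.022, "ay": -0.271, "az": 0},
    {"x": -0.02, "y": 0.001, "z": -0.037, "ax": -0.022, "ay": -0.271, "az": 0},
    {"x": -0.02, "y": 0.001, "z": -0.04, "ax": -0.022, "ay": -0.271, "az": 0},
    {"x": -0.02, "y": 0.001, "z": -0.04, "ax": -0.022, "ay": -0.271, "az": 0}
  ]
}}

```text
time: 50.48
eef_pos: [0.5522, 0.1264, 0.0689]
orientation: [0.041, 0.999, 0.0, 0.0]
force: [-0.5, 0.0, -1.2]
width: 0.01
grip_force: 62.7
```

```bash
python3 -c "
from h import *; loc(0)"
```

```text
t50.48 pos [552.2 126.4  68.9] yaxis deg 85.35 z [ 0.001  0.    -1.   ] F [-0.5  0.  -1.2] T [-0.06  0.02 -0.06] w 10.0 g 62.7 j [ 0.05  0.25  1.96  0.    0.93 -1.44]
local [  4.7 -58.5  68.9] pitch deg -0.04 yaw err 180.0
```

>>> {"fn": "servo_tool", "kwargs": {
  "series": [
    {"x": -0.003, "y": 0, "z": 0, "ax": 0, "ay": 0, "az": 0},
    {"x": -0.003, "y": 0, "z": -0.002, "ax": 0, "ay": 0, "az": 0},
    {"x": -0.003, "y": 0, "z": -0.002, "ax": 0, "ay": 0, "az": 0}
  ]
}}

```text
time: 50.73
eef_pos: [0.5514, 0.1264, 0.0688]
orientation: [0.041, 0.999, 0.0, 0.0]
force: [-1.9, -0.5, 2.2]
width: 0.0104
grip_force: 63.2
```

>>> {"fn": "servo_tool", "kwargs": {
  "hand": 26,
  "series": [
    {"x": 0, "y": 0, "z": 0, "ax": 0, "ay": 0, "az": 0},
    {"x": 0, "y": 0, "z": 0, "ax": 0, "ay": 0, "az": 0},
    {"x": 0, "y": 0, "z": 0, "ax": 0, "ay": 0, "az": 0},
    {"x": 0, "y": 0, "z": 0.1, "ax": 0, "ay": 0, "az": 0},
    {"x": 0, "y": 0, "z": 0.22, "ax": 0, "ay": 0, "az": 0},
    {"x": 0.05, "y": 0.05, "z": 0.35, "ax": 0, "ay": 0, "az": 0},
    {"x": 0.1, "y": 0.1, "z": 0.48, "ax": 0, "ay": 0, "az": 0},
    {"x": 0.15, "y": 0.15, "z": 0.58, "ax": 0, "ay": 0, "az": 0},
    {"x": 0.15, "y": 0.2, "z": 0.68, "ax": 0, "ay": 0, "az": 0},
    {"x": 0.15, "y": 0.2, "z": 0.75, "ax": 0, "ay": 0, "az": 0},
    {"x": 0.15, "y": 0.2, "z": 0.75, "ax": 0, "ay": 0, "az": 0},
    {"x": 0.15, "y": 0.2, "z": 0.75, "ax": 0, "ay": 0, "az": 0}
  ]
}}

```text
time: 51.73
eef_pos: [0.5964, 0.1867, 0.2945]
orientation: [0.04, 0.999, 0.0, 0.002]
force: [-0.7, -0.0, -0.9]
width: 0.0259
grip_force: 0.0
```

```bash
python3 - <<'E'
from h import *
st(); d=env.get_image("wrist"); f=env.get_image("scene")
a=cv2.resize(d["img"][0:240,110:410],(480,384),interpolation=cv2.INTER_CUBIC); b=cv2.resize(f["img"][120:220,170:270],(310,384),interpolation=cv2.INTER_CUBIC)
cv2.imwrite("pics/f.png",np.hstack([a,b]))
E
```

```text
t51.73 pos [596.4 186.7 294.5] yaxis deg 85.38 z [ 0.003  0.001 -1.   ] F [-0.7 -0.  -0.9] T [-0.04  0.01  0.03] w 25.9 g 0.0 j [ 0.14  0.14  1.65  0.    1.35 -1.35]
```

View pics/f.png

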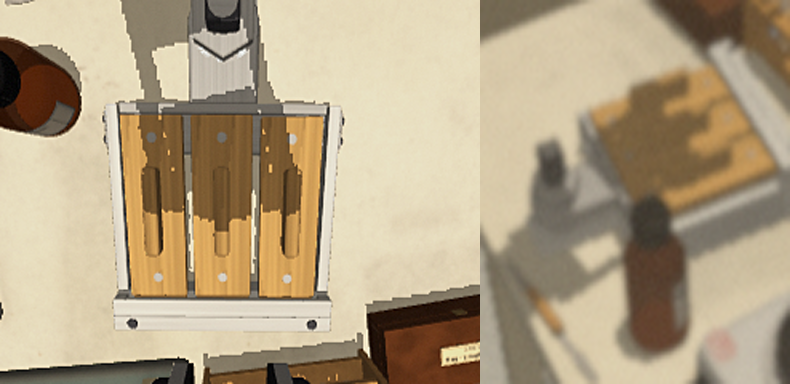

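All three slats lie flat side by side behind the lip (crop 120–325, rows 113–297), and the bottle stands upright clear of the deck. Handing in.

```bash
python3 -c "
from bench import env
print(env.finish_job())"
```

```text
the job is handed in; nothing more can be done
None
```

I handed the job in at about 52 s: amber bottle (the only one there) upright on the bench clear of the deck, rest bar touch-probed level to about 0.1 mm, lock nut tight against its stop, and all three slats seated side by side; the judge's verdict was not shown.

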